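# Walk the stone stop bar along the shelf to the bins

## Robot

A 6-joint arm with a two-finger parallel gripper is mounted at the origin on the work surface. World frame = base frame: x ahead of the robot, y to its left, z up, the work surface at z = 0. Lengths are in mm, angles in rad, forces in N, time in s.
With the tool pointing down it reaches from about 425 to 950 mm from the base axis. Payload 14.7 kg.
Tool frame: the origin (TCP) lies on the centre line of the jaws, within the pads' length; the fingertips stand 22 mm ahead of it and the grasp point (between the pads) lies 3 mm ahead of it; z points along the fingers, x is the direction in which the jaws open and shut, and the axes are right-handed (so a half turn about z gives the same grasp; the last joint's range is limited). The gripper opens to 85 mm and grips with 20 to 120 N. Pads are 22 mm wide; open, the fingers measure 114 mm over their backs; the gripper's body (76 mm by 85 mm) begins 54 mm behind the grasp point. The pads swing forward as they close: fully open they stand 13 mm farther back than shut.
Start: joints at [1.216, 0.48, 1.596, -0, 1.065, -0.047], TCP at [196.902, 619.453, 253.297] pointing down, gripper open.
Joint ranges: [-2.75, 2.75], [-0.82, 2.05], [0.23, 2.67], [-1.56, 4.7], [0.09, 2.69], [-2.92, 2.92]. Speed limits (rad/s): [1.89, 1.89, 2.39, 3.01, 3.01, 3.01].

## Interface

Orientations are given as a unit quaternion [w, x, y, z].
In Python, from bench import state, capture, camera_info, finish_job, cut_out, tip_of gives the robot as it stands.
- The arm moves only by the shell command python3 -m jog 'ROWS' [FORCE]. ROWS is JSON, a list of rows, each a list of 5 numbers: the finger opening in cm, from 0 to 8.54, then the shift along the world's x, y, z in cm, then the turn about the world's z in rad. A call has 1 to 5 rows; each row is the pose to reach, as a shift and turn from the pose measured when the call began; what a row does not reach only later rows make up. A row lasts 1/10 s, in which the tool goes at most 50 mm and 8.59 degrees, less where a joint would pass 70% of its speed; a pose out of reach is approached as far as the arm can. A call with a gripper value outside its range is refused whole. The fingers move at their own pace and stop on an object; FORCE is the grip in N (left out, the last holds). Time passes only in rows, so rows that repeat a pose let the fingers close. It gives the time, the measured TCP pose, the force and the opening at its end, in the units of the state.
- state(): the state, without advancing time (a new reading comes with each control period).
- capture(name): name is "scene" or "side" or "wrist"; returns (picture, depth): 400x640x3 uint8, red, green, blue; 400x640 float32, mm along the optical axis (not along the pixel's ray), 0 where there is no reading.
- camera_info(name): a dict with "K" (3x3 intrinsics, pixels), "cam_to_world" (4x4, takes a point from camera to world coordinates). Camera axes: x right, y down, z forward; pixel columns grow to the right and rows downward; lengths in mm; the calibration is good to about 2 mm. A picture is of the moment at which its call begins: read the wrist's pose just before it. camera_info takes no time and is no camera call; for the wrist camera it gives the pose at the moment of the call.
- finish_job(): hands the job in, once; it reports no verdict.
Trained networks look in the newest picture that a camera, given by its name, has taken for a name from the list of things; names that differ only in an ending like _2 or _b are one class to them, and where a whole thing is asked for, a point or a joint stands for the part that bears it (a point fixed in the world has none). Each returns a list of dicts, best first, with "confidence" (0 to 1); they miss things now and then, are a little off and sometimes report something else, mostly with a low value. They report only what shows in the picture. A call takes as long as a camera call. They do not tell look-alikes from the thing itself.
- cut_out(camera, target): "pixels" (400x640 bool, what is visible of it) and "bbox" ([left, top, right, bottom] in pixels, round what is visible of it).
- tip_of(camera, target): "location" ([column, row] in pixels: a listed point, or the origin of a listed thing).
The state is a dict: "clock": time; "qpos": joint angles; "joint_velocities": joint speeds; "effort": joint torques, N m; "tool_pos": TCP position; "eef_rot": TCP orientation; "ft_force": force on the tool from outside, world axes, zero at the start; "torque": the same for the moment, N m; "finger_gap": finger opening in mm.
Only numpy, scipy, OpenCV 4.12 (cv2) and the standard library are available. Lean on these libraries where they do the work, as an engineer would, in place of code of your own. Each camera call takes 0.05 s, during which the arm holds its last target.

## Task

The bins creep forward when the washer spins, so the stone bar that lies in front of the steel pail must go to the felt strip in front of the bins. First stand the glass jar, which is in the way, upright in the middle of the cork mat and let go of it; then walk the bar along the front of the shelf by turning it end over end twice, standing it up on one end and laying it down, then on the other end and down onto the strip, lying centred on the strip and along it. Do not lift the bar clear of the shelf, lower it gently instead of letting it topple, and leave everything else where it is.

Things in the scene. Friction and masses are not known exactly. Their poses are not given: they have to be found in the camera images.
- shelf: Fixed pine board, 280 (x) x 600 (y) x 18 mm thick, lying on the work surface; origin at the centre of its underside, its x axis points to the back (away from the robot), its y axis along the board, z up. Its top, on which all below stands, is 18 mm above the work surface. The walking line runs along its y axis at x = -80 mm, free of other things but the jar. Its position and yaw vary.
- bins: Fixed stack of two translucent bins with white rims, 112 (x) x 148 (y) x 153 mm high in all, on the back of the shelf, towards one end of it (left or right varies); axes parallel to the shelf's, origin at the centre of its underside. A flat blue-grey felt strip (look only, 50 x 150 mm, under 1 mm thick) lies on the shelf in front of it.
- bay (a point): Centre of the felt strip in front of the bins, on the shelf top; 170 mm in front of (-x of) the bins' origin, on the walking line; axes parallel to the shelf's. The bar must end lying here, along the shelf's y axis.
- pail: Stainless steel pail, 124 mm across the rim (96 at the foot), 123 mm high with its handle; loose, 0.5 kg; origin at the centre of its underside. Stands on the back of the shelf towards the end opposite the bins, 332 mm from them along the shelf: two turns of the bar. Leave it.
- bar: Pale stone bar, 130 mm long (its y axis) x 32 mm wide (x) x 36 mm high (z) as it lies, about 0.4 kg (0.32 to 0.48); origin at the centre of the underside; starts lying in front of the pail, within 8 mm and 0.06 rad of the walking line. A red band near its +y end and a dark band near its -y end. Tipped over the lower edge of an end it stands on that 32 x 36 mm end (stable alone), then tips on over the next edge: one full turn about an end moves it 166 mm along.
- bar_mid (a point): Centre of the stone bar.
- bar_red (a point): Centre of the bar's end face at the red band (+y end).
- bar_black (a point): Centre of the bar's end face at the dark band (-y end).
- jar: Closed green glass jar with a blue lid, 54 mm diameter, 85 mm high, about 0.2 kg; origin at the centre of its underside; starts upright on the walking line about midway between bar and strip.
- mat: Round cork mat, 100 mm diameter, 5 mm thick, fixed on the back of the shelf between pail and bins; origin at the centre of its underside (its top is 23 mm above the work surface).
- dish: White ceramic soap dish with a yellow bar, 85 x 120 x 28 mm, on the work surface beyond one end of the shelf; leave it.
- tub: Orange tub of pegs, 120 mm diameter, about 90 mm high, on the work surface beyond one end of the shelf; leave it.
Mind the look-alikes: they are no part of the job. Of the things that look like the jar, the middle-sized one is meant.

How it is judged:
By the outcome, as a careful person would: the job done as asked, in the order asked, and still so for the second after the job is handed in, with the robot touching nothing.
It also fails if it takes over 72 s, if anything falls off the work surface, if the arm or the gripper's body presses on something with over 40 N, if the wrist force passes 120 N, or if a joint passes its speed limit or range.

## Working session

There is one attempt and no reset: what is moved stays moved. The work goes in short steps, Python scripts to look and compute and a shell command to move; the robot and the scene stay as the last step left them, time stands still between calls to the robot, and variables do not carry over. Pictures are saved under pics/ and viewed, and the job is handed in when it is done.

```bash
ls; mkdir -p pics; cat > h.py <<'E'
import numpy as np, cv2
from bench import state, capture, camera_info, finish_job, cut_out, tip_of
def save(name,img):
    cv2.imwrite('pics/'+name+'.png', img[:,:,::-1])
def w(cam_info,u,v,d):
    K=np.array(cam_info['K']);T=np.array(cam_info['cam_to_world'])
    p=np.array([(u-K[0,2])/K[0,0]*d,(v-K[1,2])/K[1,1]*d,d,1]);return (T@p)[:3]
def cloud(ci,depth,mask=None):
    K=np.array(ci['K']);T=np.array(ci['cam_to_world'])
    m=depth>0
    if mask is not None: m&=mask
    v,u=np.nonzero(m);d=depth[m]
    P=np.stack([(u-K[0,2])/K[0,0]*d,(v-K[1,2])/K[1,1]*d,d],1)
    return P@T[:3,:3].T+T[:3,3]
def plane(ci,u,v,z):
    K=np.array(ci['K']);T=np.array(ci['cam_to_world'])
    r=T[:3,:3]@np.array([(u-K[0,2])/K[0,0],(v-K[1,2])/K[1,1],1]);o=T[:3,3]
    return o+r*(z-o[2])/r[2]
def proj(ci,P):
    K=np.array(ci['K']);T=np.linalg.inv(np.array(ci['cam_to_world']))
    c=T[:3,:3]@np.array(P,float)+T[:3,3];p=K@c;return p[:2]/p[2]
E
python3 - <<'E'
from h import *
np.set_printoptions(precision=1,suppress=True)
print(state())
for c in ['scene','side','wrist']:
    im,d=capture(c); save(c+'0',im); np.save(c+'0d.npy',d); 
    ci=camera_info(c); print(c,np.array(ci['K']).tolist(),np.array(ci['cam_to_world']))
print(state()['clock'])
E
```

```text
pics
{'clock': 0.0, 'qpos': array([ 1.2,  0.5,  1.6, -0. ,  1.1, -0. ]), 'joint_velocities': array([-0., -0.,  0.,  0., -0.,  0.]), 'effort': array([ -0. , -95.1, -43. ,  -0. ,   0. ,  -0. ]), 'tool_pos': array([196.8, 619.1, 252.7]), 'eef_rot': array([ 0. ,  0.8,  0.6, -0. ]), 'ft_force': array([-0.3,  0.6,  0.2]), 'torque': array([0., 0., 0.]), 'finger_gap': 85.41530781386138}
scene [[510.95013475151137, 0.0, 320.23693026849236], [0.0, 510.95013475151137, 204.2814397181229], [0.0, 0.0, 1.0]] [[   0.8    0.5   -0.3 1154.1]
 [   0.6   -0.7    0.5 -915.7]
 [   0.    -0.6   -0.8 1523.8]
 [   0.     0.     0.     1. ]]
side [[372.7741749542367, 0.0, 320.8417819746922], [0.0, 372.7741749542367, 202.53080190139482], [0.0, 0.0, 1.0]] [[   0.7   -0.6    0.5  -45.7]
 [  -0.7   -0.5    0.4 -578.7]
 [  -0.    -0.6   -0.8 1043.8]
 [   0.     0.     0.     1. ]]
wrist [[328.3982698555907, 0.0, 317.44632996745554], [0.0, 328.3982698555907, 198.5983449337846], [0.0, 0.0, 1.0]] [[  0.3   0.9   0.3 126.5]
 [  1.   -0.3  -0.1 641.8]
 [ -0.    0.3  -1.  373.5]
 [  0.    0.    0.    1. ]]
0.15
```

View pics/scene0.png

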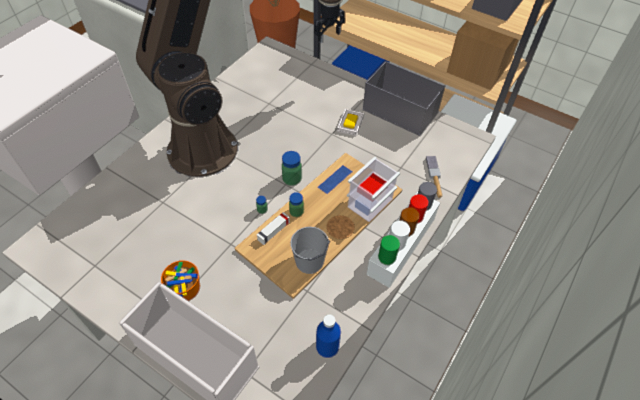

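View pics/side0.png

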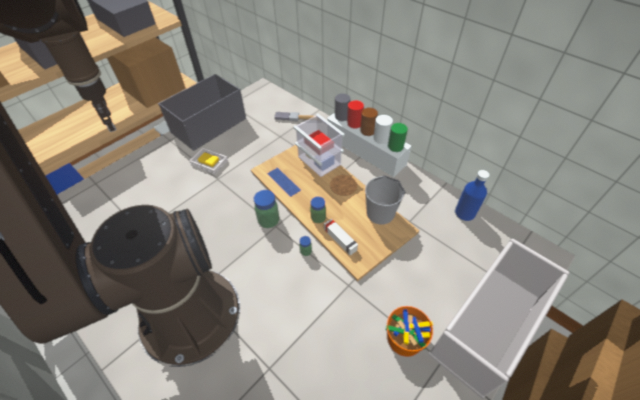

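View pics/wrist0.png

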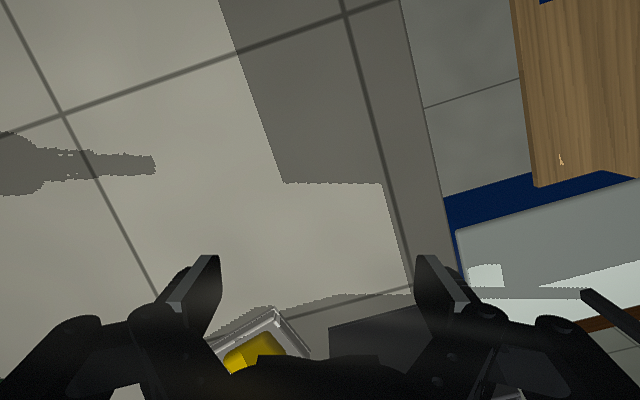

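The scene picture shows the bar at (273,228), the target jar on the shelf at (296,203), the strip at (335,179), the mat at (341,226), the pail at (310,250) and the bins at (373,190). The look-alike jars stand off the shelf: a large one at (291,167) and a small one at (262,205).

```bash
python3 - <<'E'
from h import *
np.set_printoptions(precision=1,suppress=True)
for c in ['scene','side']:
    im,d=capture(c); ci=camera_info(c)
    print(c,'campos',np.array(ci['cam_to_world'])[:3,3])
    for t in ['bar','jar','mat','bins','shelf','pail']:
        r=cut_out(c,t)
        for x in r[:4]:
            if x['confidence']<.2: continue
            m=np.array(x['pixels']); P=cloud(ci,d,m)
            print(t,round(x['confidence'],2),x['bbox'],len(P),'lo',np.percentile(P,3,axis=0),'hi',np.percentile(P,97,axis=0))
            np.save(f'{c}_{t}_{r.index(x)}.npy' if False else f'{c}_{t}_{[i for i,y in enumerate(r) if y is x][0]}.npy',m)
    for t in ['bar_red','bar_black','bar_mid','bay','mat','jar','bins','shelf']:
        for x in tip_of(c,t)[:3]:
            print('tip',t,round(x['confidence'],2),np.array(x['location']), plane(ci,*x['location'],23 if t=='mat' else 36 if t.startswith('bar') else 18))
print(state()['clock'])
E
```

```text
scene campos [1154.1 -915.7 1523.8]
bar 0.59 [257.2, 213.1, 288.4, 243.9] 454 lo [ 462.4 -227.4   21.1] hi [ 506.7 -103.6   58.8]
jar 0.72 [280.7, 147.2, 301.3, 186.6] 611 lo [361.7  42.6   8.7] hi [424.4 104.4 123.6]
jar 0.66 [317.7, 159.4, 400.0, 225.3] 2608 lo [517.9  59.7  12.6] hi [759.6 213.8 171.5]
jar 0.65 [289.9, 189.5, 304.8, 217.5] 313 lo [483.3 -76.8  26.8] hi [527.3 -31.4 106.1]
jar 0.58 [256.2, 198.1, 266.5, 217.4] 174 lo [ 371.4 -122.3   -1.2] hi [403.4 -80.6  66.6]
mat 0.62 [326.2, 217.8, 353.1, 238.2] 522 lo [625.6 -61.   13.9] hi [713.1  24.7  28.5]
bins 0.66 [323.0, 159.5, 398.5, 220.1] 2482 lo [518.3  59.5  13.5] hi [759.3 208.9 171.4]
bins 0.3 [162.0, 261.5, 200.2, 298.5] 1103 lo [ 312.4 -541.4   21.2] hi [ 423.1 -445.6   86.4]
shelf 0.59 [235.7, 151.0, 404.0, 298.8] 6205 lo [ 437.4 -314.1    6.7] hi [727.7 257.8  24. ]
shelf 0.24 [160.6, 261.2, 196.2, 299.0] 1143 lo [ 311.3 -542.3   13.1] hi [ 422.9 -445.5   86.1]
pail 0.71 [291.2, 227.9, 331.3, 272.8] 1454 lo [ 600.  -250.8   16.9] hi [ 712.9 -131.3  139. ]
tip bar_red 0.61 [287.6 219.1] [ 501.9 -104.5   36. ]

[... 1336 characters left out ...]
96 lo [ 426.  -309.6   12.3] hi [684.3 263.3  22.6]
pail 0.63 [364.9, 176.3, 404.9, 221.2] 1425 lo [ 592.6 -247.9   25.9] hi [ 707.7 -137.4  138.7]
tip bar_red 0.67 [326.5 225.8] [ 478.7 -102.1   36. ]
tip bar_black 0.64 [355.9 249.2] [ 474.5 -230.8   36. ]
tip bar_mid 0.76 [338.4 236.6] [ 473.1 -159.    36. ]
tip bay 0.6 [283.8 181.6] [529.3 157.3  18. ]
tip mat 0.91 [340.2 185.8] [650.3 -13.3  23. ]
tip mat 0.24 [341.8 239.5] [ 478.8 -169.1   23. ]
tip jar 0.59 [270.2 216.1] [388.   76.6  18. ]
tip jar 0.58 [317.  216.5] [494.9 -43.4  18. ]
tip jar 0.56 [303.7 252.6] [ 362.1 -109.9   18. ]
tip bins 0.84 [319.  158.3] [705.8 143.9  18. ]
tip shelf 0.96 [328.5 200.2] [574.7 -24.3  18. ]
1.65
```

```bash
python3 -m jog '[[8.5,2.8,-4,0,-0.1],[8.5,5.6,-8,0,-0.2],[8.5,8.4,-12,0,-0.3],[8.5,11.2,-16,0,-0.4],[8.5,14,-20,0,-0.5]]'
python3 -m jog '[[8.5,2.2,-4.4,0,-0.1],[8.5,4.4,-8.8,0,-0.2],[8.5,6.6,-13.2,0,-0.3],[8.5,8.8,-17.6,0,-0.4],[8.5,11,-22,0,-0.5]]'
python3 -m jog '[[8.5,1,-4.6,0,-0.1],[8.5,2,-9.2,0,-0.2],[8.5,3,-13.8,0,-0.3],[8.5,4,-18.4,0,-0.4],[8.5,4.5,-23,0,-0.42]]'
```

```text
clock: 2.15
tool_pos: [337.6, 417.9, 253.4]
eef_rot: [-0.0, 0.929, 0.371, 0.0]
ft_force: [1.2, 0.8, -0.4]
finger_gap: 85.3
clock: 2.65
tool_pos: [448.3, 196.0, 253.8]
eef_rot: [-0.0, 0.992, 0.127, 0.001]
ft_force: [-0.1, 0.5, -0.2]
finger_gap: 84.9
clock: 3.15
tool_pos: [493.9, -36.1, 254.0]
eef_rot: [0.0, 0.996, -0.084, 0.001]
ft_force: [0.5, 0.1, 0.4]
finger_gap: 85.6
```

```bash
python3 - <<'E'
from h import *
from scipy.spatial.transform import Rotation as R
np.set_printoptions(precision=3,suppress=True)
s=state();q=s['eef_rot'];M=R.from_quat([q[1],q[2],q[3],q[0]]).as_matrix()
print(s['tool_pos'],M[:,0],np.arctan2(M[1,0],M[0,0]),s['qpos'])
ci=camera_info('wrist');im,d=capture('wrist');save('w1',im);np.save('w1d.npy',d);np.save('w1T.npy',ci['cam_to_world'])
np.set_printoptions(precision=1,suppress=True)
print(np.array(ci['cam_to_world']))
for t in ['bar','jar','mat']:
    for i,x in enumerate(cut_out('wrist',t)[:3]):
        m=np.array(x['pixels']);P=cloud(ci,d,m);np.save(f'w1_{t}{i}.npy',m)
        print(t,round(x['confidence'],2),x['bbox'],len(P),'lo',np.percentile(P,2,axis=0),'hi',np.percentile(P,98,axis=0))
E
```

```text
[493.859 -36.056 254.027] [ 0.986 -0.168  0.002] -0.16890201804307134 [-0.134  0.262  1.944  0.     0.933  0.035]
[[  1.   -0.2  -0.  505.3]
 [ -0.2  -0.9  -0.3  36.4]
 [  0.    0.3  -1.  374.7]
 [  0.    0.    0.    1. ]]
bar 0.62 [307.3, 223.4, 337.1, 335.0] 3178 lo [ 459.  -221.7   36.3] hi [500.3 -95.8  55.4]
jar 0.84 [296.6, 156.1, 352.0, 226.4] 3159 lo [474.2 -67.1  32.5] hi [519.2 -20.2 104.3]
jar 0.73 [308.4, 224.1, 335.9, 338.3] 3159 lo [ 459.4 -221.4   33.9] hi [500.  -95.7  55.4]
jar 0.66 [91.3, 11.6, 230.7, 118.4] 11237 lo [354.   48.   21.1] hi [420.6 113.1 123.1]
mat 0.93 [427.6, 72.5, 524.8, 172.8] 7216 lo [619.2 -59.4  21.2] hi [708.7  29.2  24.4]
mat 0.34 [435.0, 235.8, 608.3, 395.3] 8252 lo [ 616.4 -247.5   25. ] hi [ 711.4 -131.3  139.8]
mat 0.22 [308.6, 224.0, 337.5, 338.9] 3178 lo [ 459.4 -221.5   35.2] hi [500.1 -95.8  55.4]
```

View pics/w1.png

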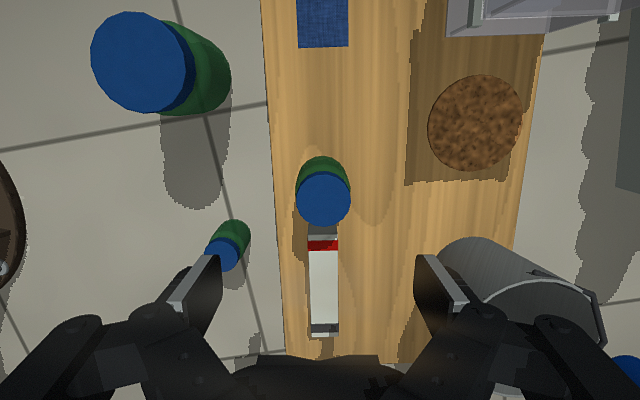

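The wrist picture shows the blue lid at (323,198), the bar with its red band at (323,244) and dark band at (323,330), the mat at (475,122), the strip at (322,22) and the shelf's front edge near column 265-285. I'll fit these precisely.

```bash
cat > fit.py <<'E'
from h import *
def toppts(ci,d,m,zlo,zhi):
    P=cloud(ci,d,m);return P[(P[:,2]>zlo)&(P[:,2]<zhi)]
def rect(P):
    r=cv2.minAreaRect(P[:,:2].astype(np.float32));b=cv2.boxPoints(r)
    e=[b[1]-b[0],b[2]-b[1]];l=max(e,key=np.linalg.norm)
    a=np.arctan2(-l[0],l[1]); a=(a+np.pi/2)%np.pi-np.pi/2
    return np.array(r[0]),np.array(sorted(r[1])),a
E
python3 - <<'E'
from fit import *
np.set_printoptions(precision=2,suppress=True)
im=cv2.imread('pics/w1.png');d=np.load('w1d.npy');ci={'K':camera_info('wrist')['K'],'cam_to_world':np.load('w1T.npy')}
jar=toppts(ci,d,np.load('w1_jar0.npy'),98,110);print('lid',jar[:,2].mean(),cv2.minEnclosingCircle(jar[:,:2].astype(np.float32)),jar.mean(0))
mat=toppts(ci,d,np.load('w1_mat0.npy'),19,26);print('mat',np.median(mat[:,2]),cv2.minEnclosingCircle(mat[:,:2].astype(np.float32)),mat.mean(0))
bar=toppts(ci,d,np.load('w1_bar0.npy'),50,60);print('bar',np.median(bar[:,2]),rect(bar),bar.mean(0))
# shelf front edge: brown pixels
hsv=cv2.cvtColor(im,cv2.COLOR_BGR2HSV)
wood=cv2.inRange(hsv,(8,60,60),(28,255,255))>0
P=cloud(ci,d,wood);P=P[abs(P[:,2]-18)<4];print('wood z',np.median(P[:,2]))
def edge(P,front=True):
    o=[]
    for y in np.arange(-200,110,10):
        q=P[abs(P[:,1]-y)<5]
        if len(q)>20:o.append((y,np.percentile(q[:,0],1 if front else 99)))
    return np.array(o)
for f in (True,False):
    o=edge(P,f);c=np.polyfit(o[:,0],o[:,1],1);r=o[:,1]-np.polyval(c,o[:,0]);k=abs(r)<6
    c=np.polyfit(o[k,0],o[k,1],1);print('edge',f,c,'yaw',-np.arctan(c[0]),r.round(0).tolist())
blue=cv2.inRange(hsv,(105,60,40),(130,255,190))>0
b2=np.zeros_like(blue);b2[0:60,285:360]=1
S=cloud(ci,d,blue&b2);S=S[abs(S[:,2]-18)<5];print('strip lowedge',S[:,0].min(),S[:,0].max(),S[:,1].min(),np.median(S[:,2]),rect(S))
E
```

```text
lid 102.92419354797154 ((496.20611572265625, -46.3708610534668), 24.048227310180664) [496.53 -45.5  102.92]
mat 22.886239343521652 ((664.4143676757812, -15.518370628356934), 50.03370666503906) [663.96 -14.    22.87]
bar 53.96794625633595 (array([ 478.5 , -160.96]), array([ 32.11, 130.31]), np.float32(-0.14226878)) [ 479.21 -156.86   53.94]
wood z 17.957251486189392Traceback (most recent call last):
  File "<stdin>", line 19, in <module>
    raise TypeError("expected non-empty vector for x")
TypeError: expected non-empty vector for x
```

```bash
python3 - <<'E'
from fit import *
np.set_printoptions(precision=2,suppress=True)
im=cv2.imread('pics/w1.png');d=np.load('w1d.npy');ci={'K':camera_info('wrist')['K'],'cam_to_world':np.load('w1T.npy')}
hsv=cv2.cvtColor(im,cv2.COLOR_BGR2HSV)
print(hsv[100,385],hsv[200,280],hsv[20,320],hsv[60,250])
wood=(hsv[:,:,1]>70)&(hsv[:,:,0]<30)&(hsv[:,:,2]>60)
P=cloud(ci,d,wood);print(len(P));P=P[abs(P[:,2]-18)<4]
for f in (1,99):
    o=[]
    for y in np.arange(-200,110,10):
        q=P[abs(P[:,1]-y)<5]
        if len(q)>20:o.append((y,np.percentile(q[:,0],f)))
    o=np.array(o);c=np.polyfit(o[:,0],o[:,1],1);r=o[:,1]-np.polyval(c,o[:,0])
    for _ in range(3):
        k=abs(r)<max(3,np.median(abs(r))*2);c=np.polyfit(o[k,0],o[k,1],1);r=o[:,1]-np.polyval(c,o[:,0])
    print('edge',f,c,'yaw',-np.arctan(c[0]),r.round(0).tolist())
blue=(hsv[:,:,1]>60)&(hsv[:,:,0]>95)&(hsv[:,:,0]<130)
b2=np.zeros_like(blue);b2[0:60,285:360]=1
S=cloud(ci,d,blue&b2);S=S[abs(S[:,2]-18)<5];print(len(S));print('strip',S[:,1].min(),np.median(S[:,2]),rect(S))
E
```

```text
[ 19 125 165] [ 18 127 177] [108 157 109] [ 30  24 147]
68196
edge 1 [  0.14 449.64] yaw -0.13786501075475732 [-1.0, -0.0, 0.0, -0.0, -0.0, 0.0, 1.0, 1.0, 1.0, 1.0, 1.0, 0.0, -0.0, -1.0, -2.0, -1.0, -318.0, -313.0, -314.0, -1.0, -1.0, 0.0, 1.0, 0.0, 1.0, 1.0, 1.0, 0.0, -0.0, -1.0, -1.0]
edge 99 [  0.14 726.59] yaw -0.13436025543262178 [-117.0, -116.0, -116.0, 1.0, 0.0, -0.0, -1.0, -1.0, -0.0, -1.0, -0.0, -0.0, -1.0, 0.0, 0.0, 0.0, 1.0, 1.0, 0.0, 1.0, 1.0, 1.0, 1.0, -0.0, -0.0, -0.0, -2.0, -45.0, -99.0, -98.0, -98.0]
2394
strip 83.09003489091009 19.11526587558768 (array([522.2 , 106.46]), array([41.83, 49.27]), np.float32(1.4244462))
```

```bash
python3 -m jog '[[8.5,0.25,-1,-4.5,0.03],[8.5,0.25,-1,-9,0.03],[8.5,0.25,-1,-13.5,0.03],[8.5,0.25,-1,-17,0.03],[8.5,0.25,-1,-18.6,0.03]]' 25
python3 -m jog '[[5,0,0,0,0],[4.5,0,0,0,0],[4.5,0,0,0,0],[4.5,0,0,0,0]]' 30
```

```text
clock: 3.85
tool_pos: [494.1, -43.3, 65.0]
eef_rot: [-0.0, 0.998, -0.068, -0.001]
ft_force: [1.0, -0.1, -0.1]
finger_gap: 84.7
clock: 4.25
tool_pos: [494.8, -43.1, 66.2]
eef_rot: [-0.0, 0.998, -0.067, -0.0]
ft_force: [-0.6, -0.4, -1.8]
finger_gap: 52.9
```

```bash
python3 -m jog '[[4.5,0,0,2.5,0],[4.5,2,0.4,4,0.1],[4.5,6.5,1.2,4,0.25],[4.5,11,2,4,0.4],[4.5,15.5,2.8,4,0.55]]'
python3 -m jog '[[4.5,1.3,0.25,0,0.13],[4.5,1.3,0.25,0,0.15],[4.5,1.3,0.25,0,0.15]]'
python3 - <<'E'
from h import *
from scipy.spatial.transform import Rotation as R
np.set_printoptions(precision=1,suppress=True)
ci=camera_info('wrist');im,d=capture('wrist');save('w2',im)
for t in ['jar','mat']:
    for i,x in enumerate(cut_out('wrist',t)[:3]):
        m=np.array(x['pixels']);P=cloud(ci,d,m)
        print(t,round(x['confidence'],2),x['bbox'],len(P),'lo',np.percentile(P,2,axis=0),'hi',np.percentile(P,98,axis=0))
E
```

```text
clock: 4.75
tool_pos: [651.8, -14.7, 107.8]
eef_rot: [0.0, 0.978, 0.209, 0.001]
ft_force: [0.4, -0.7, -1.4]
finger_gap: 53.1
clock: 5.05
tool_pos: [664.2, -12.2, 108.1]
eef_rot: [0.0, 0.96, 0.281, 0.0]
ft_force: [-1.4, -0.4, -2.6]
finger_gap: 52.6
jar 0.7 [246.9, 205.3, 387.3, 362.3] 17387 lo [640.1 -20.7  73.4] hi [679.1  10.9 146.1]
mat 0.84 [242.7, 144.5, 390.3, 254.0] 9068 lo [618.4 -47.1  21.6] hi [706.3  31.   24.3]
```

View pics/w2.png

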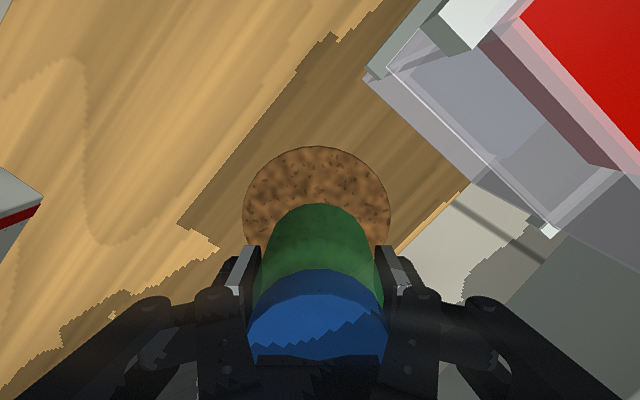

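The jar hangs upright over the mat: lid at (315,320), mat top edge at (316,147). Lowering it now.

```bash
python3 -m jog '[[4.5,-0.1,0,-1.5,0],[4.5,-0.1,0,-2.7,0],[4.5,-0.1,0,-3.4,0],[4.5,-0.1,0,-3.6,0],[4.5,-0.1,0,-3.7,0]]'
```

```text
clock: 5.7
tool_pos: [661.6, -12.5, 70.8]
eef_rot: [-0.0, 0.96, 0.28, -0.001]
ft_force: [-11.0, -0.2, 23.9]
finger_gap: 52.8
```

```bash
python3 -m jog '[[4.5,0.05,0,0.1,0],[4.5,0.05,0,0.1,0]]'
python3 -m jog '[[6,0,0,0,0],[8.5,0,0,0,0],[8.5,0,0,0,0],[8.5,0,0,0,0]]'
```

```text
clock: 5.9
tool_pos: [662.1, -12.5, 71.6]
eef_rot: [-0.0, 0.96, 0.28, -0.001]
ft_force: [-0.1, -0.4, -0.9]
finger_gap: 52.7
clock: 6.3
tool_pos: [662.1, -12.5, 71.6]
eef_rot: [-0.0, 0.96, 0.28, -0.001]
ft_force: [1.6, -0.2, -0.3]
finger_gap: 85.0
```

```bash
python3 -m jog '[[8.5,0,0,4,0],[8.5,0,0,8.5,0],[8.5,0,0,13,0],[8.5,-1,-1,15,-0.1],[8.5,-4,-4,15,-0.25]]'
python3 -m jog '[[8.5,-3.4,-3.4,0,-0.1],[8.5,-6.8,-6.8,0,-0.2],[8.5,-10.2,-10.2,0,-0.3],[8.5,-13.6,-13.6,0,-0.4],[8.5,-15,-16,0,-0.45]]'
python3 - <<'E'
from fit import *
from scipy.spatial.transform import Rotation as R
np.set_printoptions(precision=2,suppress=True)
s=state();q=s['eef_rot'];M=R.from_quat([q[1],q[2],q[3],q[0]]).as_matrix()
print(s['tool_pos'],'yaw',np.arctan2(M[1,0],M[0,0]))
ci=camera_info('wrist');im,d=capture('wrist');save('w3',im);np.save('w3d.npy',d);np.save('w3T.npy',ci['cam_to_world'])
for t,lo,hi in [('bar',50,60),('mat',20,26),('jar',102,115)]:
    for i,x in enumerate(cut_out('wrist',t)[:3]):
        P=toppts(ci,d,np.array(x['pixels']),lo,hi)
        if len(P)>50: print(t,round(x['confidence'],2),x['bbox'],P.mean(0),rect(P),cv2.minEnclosingCircle(P[:,:2].astype(np.float32)))
E
```

```text
clock: 6.8
tool_pos: [625.4, -51.5, 225.4]
eef_rot: [0.0, 0.987, 0.158, 0.003]
ft_force: [-0.0, -1.4, -0.8]
finger_gap: 85.1
clock: 7.3
tool_pos: [472.5, -212.7, 225.5]
eef_rot: [0.001, 0.998, -0.069, 0.002]
ft_force: [-0.1, 0.3, -0.4]
finger_gap: 85.1
[ 472.5  -212.73  225.55] yaw -0.1382024500048021
bar 0.6 [298.2, 44.9, 333.1, 198.9] [ 479.28 -157.29   54.09] (array([ 478.69, -161.45]), array([ 32.35, 129.84]), np.float32(-0.14145792)) ((478.8155517578125, -161.4748992919922), 66.35568237304688)
```

View pics/w3.png

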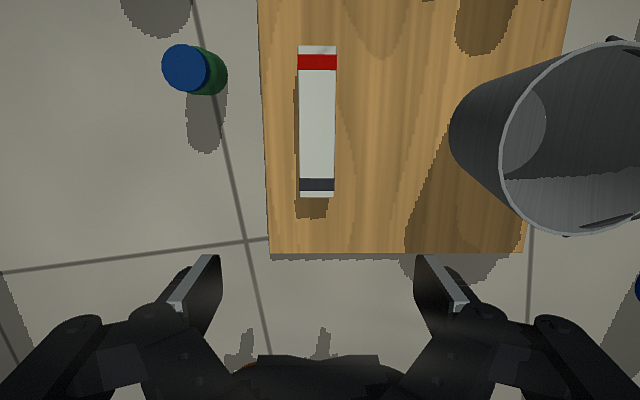

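```bash
python3 -m jog '[[7,-0.1,-0.2,-4.5,0],[6,-0.2,-0.4,-9,0],[6,-0.2,-0.4,-13.5,0],[6,-0.2,-0.4,-16.8,0],[6,-0.2,-0.4,-17.8,0]]' 20
python3 -m jog '[[6,0,0,0,0]]'
```

```text
clock: 8.0
tool_pos: [472.3, -214.3, 44.6]
eef_rot: [0.0, 0.998, -0.066, 0.001]
ft_force: [0.7, 0.3, -0.5]
finger_gap: 60.4
clock: 8.1
tool_pos: [472.4, -213.5, 43.9]
eef_rot: [-0.0, 0.998, -0.066, 0.0]
ft_force: [0.5, -0.0, 0.4]
finger_gap: 60.0
```

```bash
python3 -m jog '[[5,-0.15,-0.3,0.3,0],[4,-0.15,-0.3,0.3,0]]'; python3 -m jog '[[3.4,0,0,0,0],[3.4,0,0,0,0],[3.4,0,0,0,0]]'
```

```text
clock: 8.3
tool_pos: [472.0, -217.0, 48.6]
eef_rot: [0.0, 0.998, -0.065, 0.001]
ft_force: [-0.5, -1.2, 0.1]
finger_gap: 40.3
clock: 8.6
tool_pos: [472.4, -217.2, 49.3]
eef_rot: [0.0, 0.998, -0.065, 0.002]
ft_force: [0.0, -0.4, -0.7]
finger_gap: 33.8
```

```bash
python3 -m jog '[[3.4,-0.15,0,-0.15,0],[3.4,-0.15,0,-0.15,0]]'; python3 -m jog '[[3.1,0,0,0,0],[3.1,0,0,0,0],[3.1,0,0,0,0]]' 20; python3 - <<'E'
from h import *
np.set_printoptions(precision=2,suppress=True)
s=state();print(s['torque'],s['ft_force'],s['finger_gap'])
for c in ['scene','side']:
    im,d=capture(c); save(c+'4',im[130:290,200:460].repeat(3,0).repeat(3,1) if c=='scene' else im[100:290,230:450].repeat(3,0).repeat(3,1))
E
```

```text
clock: 8.8
tool_pos: [470.8, -217.3, 47.8]
eef_rot: [0.001, 0.998, -0.065, 0.002]
ft_force: [-0.3, -0.4, 0.6]
finger_gap: 34.0
clock: 9.1
tool_pos: [471.0, -217.4, 47.9]
eef_rot: [0.001, 0.998, -0.066, 0.002]
ft_force: [0.7, 0.1, 5.5]
finger_gap: 31.7
[ 0.11  0.02 -0.05] [0.67 0.06 5.5 ] 31.713782329977942
```

View pics/scene4.png

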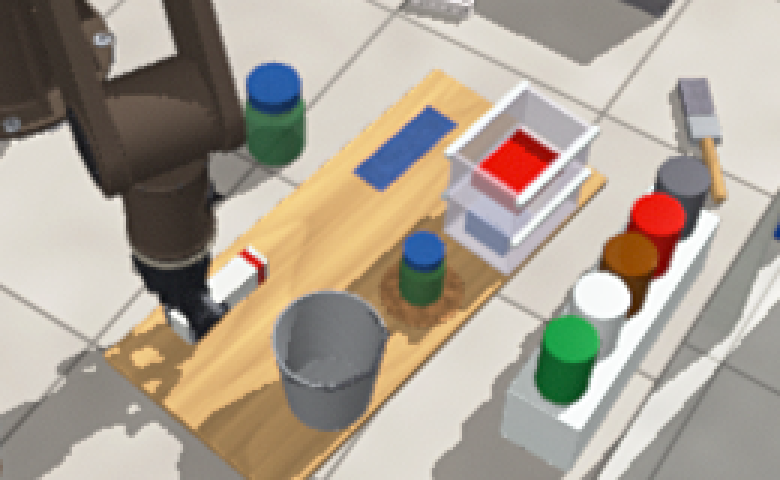

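View pics/side4.png

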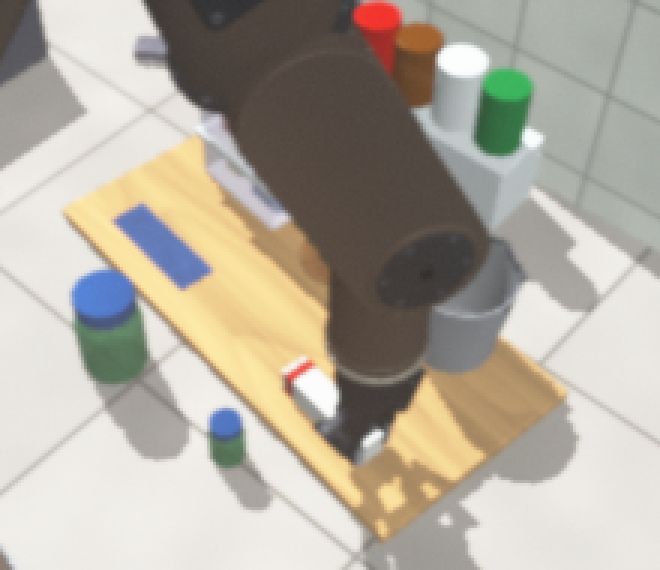

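```bash
python3 -m jog '[[3.1,0,0.03,0.2,0],[3.1,0,0.07,0.4,0],[3.1,0,0.07,0.4,0]]'; python3 - <<'E'
from fit import *
np.set_printoptions(precision=2,suppress=True)
s=state();print(s['torque'],s['ft_force'],s['finger_gap'])
ci=camera_info('wrist');im,d=capture('wrist');save('w5',im)
for x in cut_out('wrist','bar')[:1]:
    P=cloud(ci,d,np.array(x['pixels']));print(x['bbox'],x['confidence'])
    u=np.array([.141,.99]);o=np.array([487.8,-96.95])
    s_=-(P[:,:2]-o)@u
    for a in range(-5,110,10):
        k=abs(s_-a)<5
        if k.sum()>20: print(a,k.sum(),np.percentile(P[k,2],[10,50,90]))
E
```

```text
clock: 9.5
tool_pos: [470.8, -216.6, 52.0]
eef_rot: [0.001, 0.998, -0.065, 0.002]
ft_force: [0.2, 0.1, -3.8]
finger_gap: 31.7
[-0.22  0.05 -0.02] [ 0.21  0.15 -3.83] 31.736456789288532
```

View pics/w5.png

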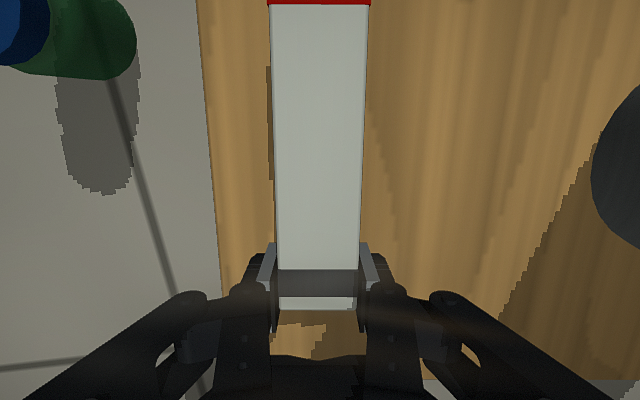

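```bash
cat > slope.py <<'E'
from fit import *
import sys
np.set_printoptions(precision=2,suppress=True)
s=state();print('t',s['torque'],'f',s['ft_force'],s['finger_gap'],s['tool_pos'],s['clock'])
ci=camera_info('wrist');im,d=capture('wrist')
K=np.array(ci['K']);T=np.array(ci['cam_to_world'])
v,u=np.mgrid[0:400,0:640];
P=np.stack([(u-K[0,2])/K[0,0]*d,(v-K[1,2])/K[1,1]*d,d],-1)@T[:3,:3].T+T[:3,3]
for r in range(5,300,20): print(r,P[r,320],im[r,320])
E
python3 slope.py
```

```text
t [-0.19 -0.03  0.04] f [-0.26  0.57 -2.58] 31.41890762015717 [ 470.87 -216.61   51.88] 9.6
5 [ 484.36 -115.25   55.55] [155 166 155]
25 [ 483.57 -121.16   56.91] [156 161 152]
45 [ 482.82 -126.9    56.77] [156 162 152]
65 [ 482.03 -132.92   57.5 ] [160 165 154]
85 [ 481.21 -139.07   58.61] [160 166 155]
105 [ 480.43 -145.38   55.17] [161 166 155]
125 [ 479.55 -151.94   56.76] [161 168 155]
145 [ 478.67 -158.65   57.44] [164 168 156]
165 [ 477.75 -165.67   57.4 ] [162 167 157]
185 [ 476.8  -173.02   57.04] [163 167 156]
205 [ 475.83 -180.4    57.58] [161 166 156]
225 [ 474.84 -187.95   58.23] [160 165 155]
245 [ 473.75 -196.36   57.43] [160 163 153]
265 [ 472.67 -204.59   57.8 ] [155 158 147]
285 [ 471.58 -212.89   58.51] [67 68 64]
```

```bash
cat > slope.py <<'E'
from fit import *
import sys
np.set_printoptions(precision=2,suppress=True)
s=state();print('t',s['torque'],'f',s['ft_force'],s['finger_gap'],s['tool_pos'],s['clock'])
ci=camera_info('wrist');im,d=capture('wrist')
K=np.array(ci['K']);T=np.array(ci['cam_to_world'])
v,u=np.mgrid[0:400,0:640];
P=np.stack([(u-K[0,2])/K[0,0]*d,(v-K[1,2])/K[1,1]*d,d],-1)@T[:3,:3].T+T[:3,3]
Q=P[5:240,290:350].reshape(-1,3)
S=-(Q[:,:2]-np.array([487.8,-96.95]))@np.array([.141,.99])
c=np.polyfit(S,Q[:,2],1);print('slope deg',np.degrees(np.arctan(c[0])),'z at 0',c[1],'z at 120',c[0]*120+c[1],'rms',np.std(Q[:,2]-np.polyval(c,S)))
E
python3 slope.py
```

```text
t [-0.24  0.02  0.05] f [ 0.57 -0.44 -3.23] 31.655630659999574 [ 470.83 -216.61   51.84] 9.65
slope deg 0.5537021348963911 z at 0 56.715666000460956 z at 120 57.87537314244232 rms 6.409098122590059
```

```bash
python3 -m jog '[[3.1,0,-0.05,-0.25,0],[3.1,0,-0.07,-0.4,0],[3.1,0,-0.07,-0.4,0]]'; python3 -m jog '[[3.6,0,0,0,0],[4.2,0,0,0,0],[4.2,0,0,0.5,0],[4.2,0,-0.2,1.4,0],[4.2,-0.05,-0.45,1.8,0]]';python3 -m jog '[[4.2,0,0,0,0]]'; python3 - <<'E'
from h import *
ci=camera_info('wrist');im,d=capture('wrist');save('w6',im)
E
```

```text
clock: 10.0
tool_pos: [471.1, -217.5, 47.9]
eef_rot: [0.001, 0.998, -0.066, 0.002]
ft_force: [0.5, -1.1, 2.1]
finger_gap: 31.7
clock: 10.5
tool_pos: [471.0, -222.3, 66.9]
eef_rot: [0.001, 0.998, -0.065, 0.003]
ft_force: [0.5, 0.1, 0.5]
finger_gap: 42.0
clock: 10.6
tool_pos: [471.4, -222.9, 67.9]
eef_rot: [0.001, 0.998, -0.066, 0.003]
ft_force: [-0.3, 0.3, -0.1]
finger_gap: 42.2
```

View pics/w6.png

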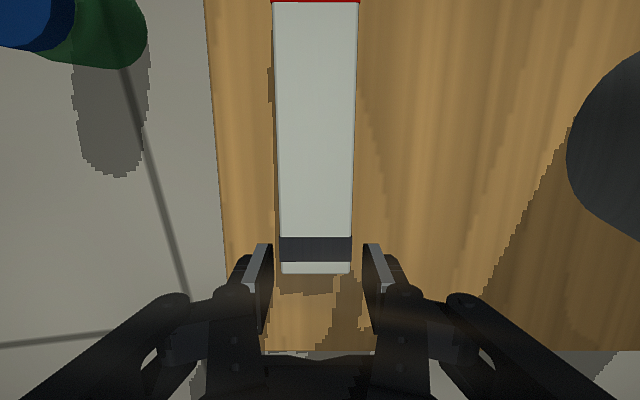

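```bash
python3 -m jog '[[4,-0.12,0,-0.25,0],[3.4,-0.12,0,-0.25,0],[3.4,-0.12,0,-0.25,0]]'; python3 -m jog '[[3.1,0,0,0,0],[3.1,0,0,0,0],[3.1,0,0,0,0]]' 20
```

```text
clock: 10.95
tool_pos: [469.9, -222.6, 64.9]
eef_rot: [0.001, 0.998, -0.066, 0.003]
ft_force: [0.1, 0.0, 0.6]
finger_gap: 33.7
clock: 11.25
tool_pos: [470.0, -222.6, 65.0]
eef_rot: [0.001, 0.998, -0.066, 0.003]
ft_force: [-1.0, -0.4, 6.4]
finger_gap: 31.2
```

```bash
python3 -m jog '[[3.1,0.01,0.06,0.22,0],[3.1,0.01,0.12,0.44,0],[3.1,0.01,0.12,0.44,0]]'; sed -i 's/^c=np.poly.*$/k=abs(Q[:,2]-np.median(Q[:,2]))<8;S=S[k];Q=Q[k];c=np.polyfit(S,Q[:,2],1);r=abs(Q[:,2]-np.polyval(c,S));k=r<2*np.median(r);S=S[k];Q=Q[k]\n&/' slope.py; python3 slope.py
```

```text
clock: 11.55
tool_pos: [470.0, -221.3, 69.5]
eef_rot: [0.001, 0.998, -0.066, 0.003]
ft_force: [-0.6, -0.0, -2.3]
finger_gap: 31.5
t [-0.06  0.04  0.03] f [-0.62 -0.   -2.28] 31.53954147599026 [ 470.05 -221.28   69.53] 11.55
slope deg 2.056442754432512 z at 0 54.104187303820325 z at 120 58.41304133787595 rms 0.43914235950730457
```

```bash
python3 - <<'E'
import numpy as np
a,h=127,32
for t in range(2,91,4):
    r=np.radians(t);f=a-(a*np.cos(r)-h*np.sin(r));z=a*np.sin(r)+h*np.cos(r)-h
    print(t,'TCP %.1f %.1f %.1f'%(470+.141*f,-222.6+.99*f,65+z))
E
```

```text
2 TCP 470.2 -221.4 69.4
6 TCP 470.6 -218.6 78.1
10 TCP 471.1 -215.2 86.6
14 TCP 471.6 -211.2 94.8
18 TCP 472.3 -206.7 102.7
22 TCP 473.0 -201.6 110.2
26 TCP 473.8 -196.0 117.4
30 TCP 474.7 -189.9 124.2
34 TCP 475.6 -183.4 130.5
38 TCP 476.6 -176.4 136.4
42 TCP 477.6 -169.1 141.8
46 TCP 478.7 -161.4 146.6
50 TCP 479.9 -153.4 150.9
54 TCP 481.0 -145.1 154.6
58 TCP 482.2 -136.6 157.7
62 TCP 483.5 -127.9 160.2
66 TCP 484.7 -119.1 162.0
70 TCP 486.0 -110.1 163.3
74 TCP 487.3 -101.1 163.9
78 TCP 488.6 -92.0 163.9
82 TCP 489.9 -83.0 163.2
86 TCP 491.2 -74.0 161.9
90 TCP 492.4 -65.2 160.0
```

From the measured (470,-221.3,69.5), at 2°, on to 6–22°.

```bash
python3 -m jog '[[3.1,0.06,0.27,0.87,0],[3.1,0.11,0.61,1.72,0],[3.1,0.16,1.01,2.53,0],[3.1,0.23,1.46,3.32,0],[3.1,0.3,1.97,4.07,0]]'; python3 slope.py
```

```text
clock: 12.1
tool_pos: [473.2, -201.2, 111.1]
eef_rot: [0.001, 0.998, -0.066, 0.003]
ft_force: [0.3, 0.3, -2.5]
finger_gap: 31.5
t [-0.17  0.05  0.02] f [ 0.31  0.29 -2.46] 31.47682299574952 [ 473.16 -201.19  111.07] 12.1
slope deg 22.302058201014507 z at 0 56.612637063156555 z at 120 105.83325964423065 rms 0.4473014181934073
```

```bash
python3 -m jog '[[3.1,0.06,0.52,0.63,0],[3.1,0.15,1.13,1.31,0],[3.1,0.24,1.78,1.94,0],[3.1,0.34,2.48,2.53,0],[3.1,0.44,3.21,3.07,0]]'; python3 slope.py
```

```text
clock: 12.65
tool_pos: [478.0, -168.1, 143.1]
eef_rot: [0.001, 0.998, -0.065, 0.004]
ft_force: [-0.3, 0.7, -3.6]
finger_gap: 31.5
t [-0.11  0.   -0.01] f [-0.25  0.69 -3.6 ] 31.544575434066775 [ 478.04 -168.05  143.13] 12.65
slope deg 42.681521061739154 z at 0 64.5011992390544 z at 120 175.16237594808183 rms 0.4884804479089435
```

```bash
python3 -m jog '[[3.1,0.07,0.67,0.3,0],[3.1,0.19,1.47,0.73,0],[3.1,0.3,2.3,1.1,0],[3.1,0.42,3.15,1.41,0],[3.1,0.55,4.02,1.66,0]]'; python3 slope.py
```

```text
clock: 13.2
tool_pos: [483.9, -126.4, 160.6]
eef_rot: [0.001, 0.998, -0.065, 0.004]
ft_force: [-0.3, 0.2, -3.0]
finger_gap: 31.2
t [-0.09  0.08  0.02] f [-0.32  0.2  -2.97] 31.23077460717429 [ 483.9  -126.37  160.59] 13.2
slope deg 46.658237850100136 z at 0 116.0612527308866 z at 120 243.21634156892128 rms 0.4981941045704052
```

```bash
python3 - <<'E'
from h import *
im,d=capture('wrist');save('w7',im)
np.save('w7d.npy',d);np.save('w7T.npy',camera_info('wrist')['cam_to_world'])
im,d=capture('scene');save('s7',im[130:290,200:400].repeat(4,0)[:600].repeat(4,1))
E
```

```text
(no output)
```

View pics/w7.png

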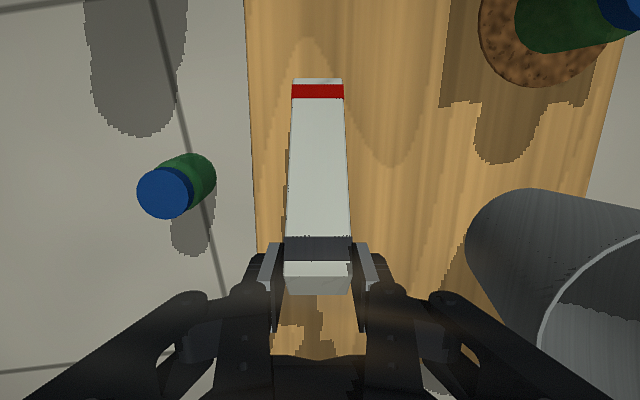

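View pics/s7.png

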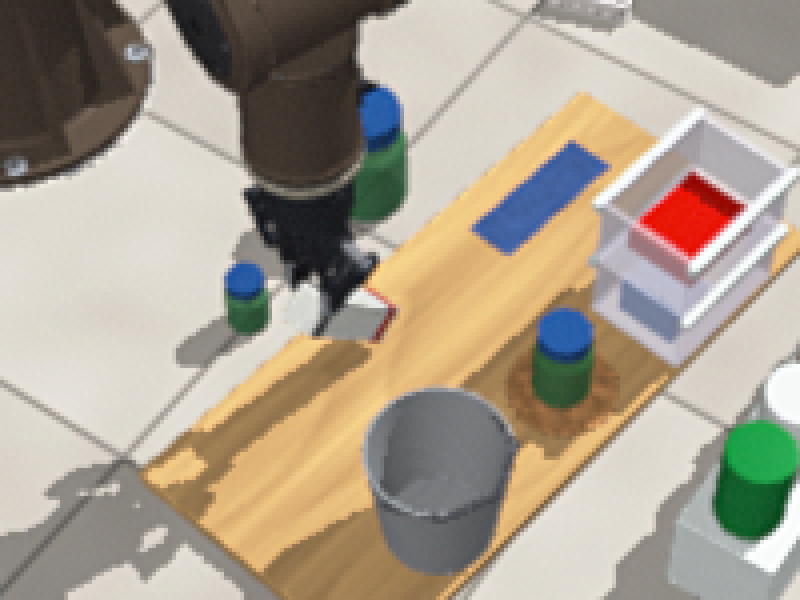

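```bash
cat > prof.py <<'E'
from fit import *
np.set_printoptions(precision=1,suppress=True)
s=state();print('t',s['torque'],'f',s['ft_force'],s['finger_gap'],s['tool_pos'],s['clock'])
ci=camera_info('wrist');im,d=capture('wrist')
K=np.array(ci['K']);T=np.array(ci['cam_to_world'])
v,u=np.mgrid[0:400,0:640];
P=np.stack([(u-K[0,2])/K[0,0]*d,(v-K[1,2])/K[1,1]*d,d],-1)@T[:3,:3].T+T[:3,3]
for r in range(0,300,12):
    q=P[r,305:335]; print(r,np.median(q,axis=0),im[r,320])
E
python3 prof.py
```

```text
t [-0.1  0.   0. ] f [ 0.2  0.8 -3.5] 31.441974372504088 [ 484.  -126.6  160.4] 13.35
0 [504.   13.   18.4] [140 112  69]
12 [503.1   5.7  18. ] [140 112  70]
24 [502.1  -2.   17.8] [141 115  71]
36 [501.1  -9.8  18. ] [141 113  72]
48 [500.1 -17.7  18.1] [151 123  77]
60 [499.  -26.   18.4] [158 127  81]
72 [497.9 -34.3  18.1] [160 129  81]
84 [496.9 -42.6  18.3] [159 128  81]
96 [495.1 -51.5  59.7] [136  21  12]
108 [494.1 -58.7  68. ] [168 172 161]
120 [493.1 -65.4  76.4] [169 173 162]
132 [492.2 -71.9  83.5] [169 175 164]
144 [491.3 -77.8  91. ] [170 176 163]
156 [490.5 -83.7  97.7] [171 177 165]
168 [489.7 -89.  104.5] [171 176 164]
180 [488.9 -94.4 110.6] [171 175 163]
192 [488.2 -99.3 116.6] [171 176 164]
204 [ 487.5 -103.9  122.2] [173 176 165]
216 [ 486.8 -108.4  127.6] [173 175 165]
228 [ 486.2 -112.8  132.6] [173 177 166]
240 [ 485.6 -116.8  137.9] [51 55 58]
252 [ 485.1 -120.6  142.4] [53 57 58]
264 [ 484.5 -124.6  146.6] [168 172 162]
276 [ 483.9 -128.8  149.8] [128 130 121]
288 [ 482.4 -141.7  138.9] [123 125 117]
```

```bash
python3 -m jog '[[3.1,0,0,-0.2,0],[3.1,0,0,-0.4,0],[3.1,0,0,-0.4,0]]';python3 -m jog '[[3.1,0,0,-0.2,0],[3.1,0,0,-0.2,0]]'; python3 prof.py | sed -n '1p;8,22p'
```

```text
clock: 13.7
tool_pos: [483.6, -127.1, 155.9]
eef_rot: [0.001, 0.998, -0.065, 0.004]
ft_force: [-0.3, -0.0, -3.0]
finger_gap: 31.4
clock: 13.9
tool_pos: [483.4, -127.2, 153.5]
eef_rot: [0.001, 0.998, -0.065, 0.003]
ft_force: [-0.2, 0.4, -4.3]
finger_gap: 31.4
t [-0.1 -0.  -0. ] f [-0.2  0.4 -4.3] 31.42561254390628 [ 483.4 -127.2  153.5] 13.9
72 [497.1 -35.2  18.1] [160 130  81]
84 [496.  -43.4  18. ] [160 131  81]
96 [494.5 -52.1  51.9] [134  14   6]
108 [493.5 -59.3  60.2] [166 172 161]
120 [492.5 -66.1  68.5] [168 172 160]
132 [491.5 -72.5  76.4] [168 174 161]
144 [491.2 -78.6  83.7] [169 173 162]
156 [489.8 -84.3  90.8] [168 174 162]
168 [489.  -89.8  97.1] [169 175 163]
180 [488.3 -94.9 103.6] [170 175 163]
192 [ 487.6 -100.   109.3] [170 174 162]
204 [ 486.9 -104.5  115.2] [171 175 163]
216 [ 486.2 -109.1  120.5] [173 176 164]
228 [ 485.6 -113.3  125.6] [172 177 165]
240 [ 485.  -117.2  130.9] [50 52 56]
```

```bash
python3 -m jog '[[3.1,0,0,-0.2,0],[3.1,0,0,-0.3,0]]';python3 -m jog '[[3.1,0,0,-0.2,0],[3.1,0,0,-0.3,0]]'; python3 prof.py | sed -n '1p;8,10p;20,22p'
```

```text
clock: 14.15
tool_pos: [483.4, -127.2, 150.5]
eef_rot: [0.001, 0.998, -0.065, 0.003]
ft_force: [0.1, -0.1, -3.1]
finger_gap: 31.6
clock: 14.35
tool_pos: [485.0, -128.5, 148.6]
eef_rot: [0.002, 0.998, -0.065, 0.005]
ft_force: [-1.7, -12.8, 21.9]
finger_gap: 31.2
t [-2.1  0.4 -0.1] f [ -1.7 -12.8  21.9] 31.173116396379143 [ 485.  -128.5  148.6] 14.35
72 [499.  -37.2  18.3] [159 128  80]
84 [498.  -45.2  18.3] [163 129  76]
96 [496.4 -53.6  50.4] [136  19  10]
216 [ 488.  -110.3  115.8] [173 176 165]
228 [ 487.3 -114.7  121. ] [173 177 167]
240 [ 486.7 -118.5  126.2] [51 51 56]
```

```bash
python3 -m jog '[[3.1,0,0,0.08,0],[3.1,0,0,0.08,0]]'; python3 prof.py | sed -n '1p;10p;20p'; python3 -m jog '[[3.15,0,0,0,0]]'; python3 -m jog '[[3.15,0,0,0,0]]';python3 prof.py | sed -n '1p;10p;20p'
```

```text
clock: 14.6
tool_pos: [485.5, -128.8, 149.8]
eef_rot: [0.002, 0.998, -0.065, 0.006]
ft_force: [0.7, -3.7, 4.6]
finger_gap: 31.4
t [-0.6 -0.1 -0. ] f [ 0.7 -3.7  4.6] 31.35244693123544 [ 485.5 -128.8  149.8] 14.6
96 [497.1 -54.   49.1] [136  19   8]
216 [ 489.  -110.6  116.9] [171 175 164]
clock: 14.75
tool_pos: [485.7, -128.9, 149.8]
eef_rot: [0.002, 0.998, -0.065, 0.006]
ft_force: [-0.5, -1.4, 1.5]
finger_gap: 32.0
clock: 14.85
tool_pos: [485.7, -128.8, 149.8]
eef_rot: [0.002, 0.998, -0.065, 0.006]
ft_force: [-0.5, -1.9, 2.0]
finger_gap: 31.7
t [-0.3  0.1 -0. ] f [-0.5 -1.9  2. ] 31.71358702840066 [ 485.7 -128.8  149.8] 14.85
96 [497.2 -54.   49.4] [135  17  10]
216 [ 488.7 -110.7  116.9] [172 176 165]
```

```bash
python3 -m jog '[[3.17,0.04,0.3,0.12,0],[3.17,0.09,0.6,0.27,0],[3.17,0.09,0.6,0.27,0]]';python3 prof.py | sed -n '1p;10p;18p;20p'
```

```text
clock: 15.2
tool_pos: [486.5, -122.3, 152.6]
eef_rot: [0.002, 0.998, -0.065, 0.006]
ft_force: [-1.0, -0.8, 0.5]
finger_gap: 31.5
t [-0.3  0.1  0. ] f [-1.  -0.8  0.5] 31.541020043707665 [ 486.5 -122.3  152.6] 15.2
96 [498.2 -47.4  41. ] [158 165 157]
192 [490.8 -95.8 105.9] [171 174 163]
216 [ 489.4 -104.9  117.9] [169 173 163]
```

```bash
cat > sl.py <<'E'
from fit import *
np.set_printoptions(precision=2,suppress=True)
s=state();print('t',s['torque'],'f',s['ft_force'],s['finger_gap'],s['tool_pos'],s['clock'])
ci=camera_info('wrist');im,d=capture('wrist');cv2.imwrite('last.png',im[:,:,::-1])
K=np.array(ci['K']);T=np.array(ci['cam_to_world'])
v,u=np.mgrid[0:400,0:640];
P=np.stack([(u-K[0,2])/K[0,0]*d,(v-K[1,2])/K[1,1]*d,d],-1)@T[:3,:3].T+T[:3,3]
# stone face: from row 235 up while height is far over shelf
col=P[:,300:336]; z=np.median(col[:,:,2],1)
rows=[r for r in range(40,236) if z[r]>30]
U=np.array([.141,.99]);t=s['tool_pos']
S=np.array([np.median((col[r,:,:2]-t[:2])@U) for r in rows]);Z=z[rows]
c=np.polyfit(Z,S,1)
for _ in range(3):
    r=S-np.polyval(c,Z);k=abs(r)<max(.5,2*np.median(abs(r)));c=np.polyfit(Z[k],S[k],1)
th=np.degrees(np.arctan2(1,-c[0]));print('theta %.1f'%th,'rows',rows[0],rows[-1],'zmin %.1f zmax %.1f'%(Z[k].min(),Z[k].max()))
# top-face line: s at z=18 plane; pivot edge (36 below face), relative to TCP
r=np.radians(th);s18=np.polyval(c,18.)
piv=s18-36/np.sin(r)
print('pivot fwd of TCP if on shelf %.1f'%piv, 'world',t[:2]+piv*U)
E
python3 sl.py;  python3 -m jog '[[3.17,0.05,0.35,0.13,0],[3.17,0.09,0.65,0.26,0],[3.17,0.09,0.65,0.26,0]]';python3 sl.py
```

```text
t [-0.24  0.13 -0.02] f [-1.21 -1.71  1.77] 31.674061039871088 [ 486.45 -122.45  152.47] 15.25
theta 52.8 rows 95 235 zmin 39.9 zmax 126.5
pivot fwd of TCP if on shelf 48.3 world [493.26 -74.64]
clock: 15.6
tool_pos: [487.4, -115.6, 155.2]
eef_rot: [0.002, 0.998, -0.065, 0.006]
ft_force: [-0.2, -1.6, -0.1]
finger_gap: 31.9
t [-0.17  0.09  0.04] f [-0.2  -1.55 -0.15] 31.87010732390881 [ 487.35 -115.57  155.15] 15.6
theta 56.0 rows 104 235 zmin 38.8 zmax 128.0
pivot fwd of TCP if on shelf 41.4 world [493.19 -74.6 ]
```

```bash
python3 -m jog '[[3.17,0.06,0.43,0.15,0],[3.17,0.12,0.86,0.28,0],[3.17,0.18,1.31,0.4,0],[3.17,0.24,1.74,0.5,0],[3.17,0.24,1.74,0.5,0]]';python3 sl.py
```

```text
clock: 16.15
tool_pos: [489.8, -97.7, 160.2]
eef_rot: [0.002, 0.998, -0.064, 0.006]
ft_force: [0.0, -1.3, 0.3]
finger_gap: 31.7
t [-0.17  0.16  0.04] f [ 0.04 -1.3   0.33] 31.738926024630075 [489.82 -97.74 160.19] 16.15
theta 64.2 rows 126 235 zmin 35.4 zmax 130.0
pivot fwd of TCP if on shelf 23.4 world [493.13 -74.55]
```

```bash
python3 -m jog '[[3.17,0.06,0.44,0.08,0],[3.17,0.12,0.89,0.15,0],[3.17,0.18,1.33,0.2,0],[3.17,0.25,1.79,0.24,0],[3.17,0.31,2.24,0.26,0]]';python3 sl.py
```

```text
clock: 16.7
tool_pos: [493.0, -75.2, 162.8]
eef_rot: [0.002, 0.998, -0.064, 0.006]
ft_force: [-1.2, -0.0, 0.7]
finger_gap: 31.9
t [-0.08  0.16  0.03] f [-1.23 -0.02  0.67] 31.934488389149077 [492.96 -75.16 162.79] 16.7
theta 74.2 rows 153 235 zmin 31.4 zmax 127.6
pivot fwd of TCP if on shelf 0.6 world [493.05 -74.54]
```

```bash
python3 -m jog '[[3.16,0.09,0.67,0,0],[3.16,0.19,1.36,-0.02,0],[3.16,0.29,2.03,-0.09,0],[3.16,0.38,2.69,-0.2,0],[3.16,0.45,3.15,-0.3,0]]';python3 sl.py
```

```text
clock: 17.25
tool_pos: [497.6, -42.4, 159.7]
eef_rot: [0.002, 0.998, -0.064, 0.006]
ft_force: [-1.6, 1.1, 4.6]
finger_gap: 31.8
t [0.1  0.22 0.02] f [-1.57  1.05  4.63] 31.80509935112608 [497.6  -42.45 159.74] 17.25
theta 88.9 rows 192 235 zmin 30.5 zmax 112.0
pivot fwd of TCP if on shelf -32.4 world [493.04 -74.48]
```

View last.png

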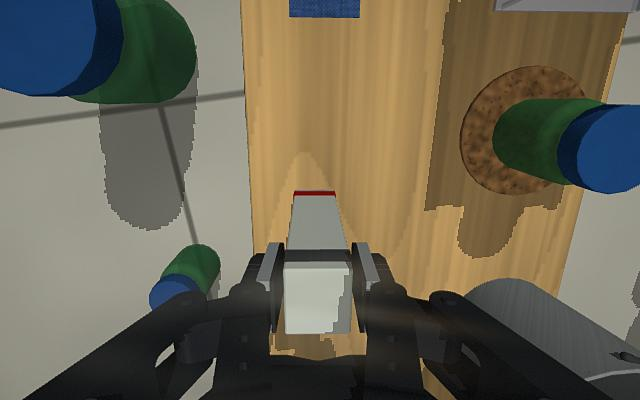

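```bash
python3 -m jog '[[3.17,0.01,0.1,-0.05,0],[3.3,0.01,0.1,-0.05,0],[4.2,0.01,0.1,-0.05,0],[4.2,0.01,0.1,-0.05,0]]';python3 -m jog '[[4.2,-0.2,-1.4,0,0],[4.2,-0.4,-2.8,0,0],[4.2,-0.4,-2.8,0,0]]'; python3 sl.py
```

```text
clock: 17.7
tool_pos: [497.7, -41.3, 159.1]
eef_rot: [0.002, 0.998, -0.064, 0.006]
ft_force: [0.0, 0.0, -0.0]
finger_gap: 42.2
clock: 18.0
tool_pos: [493.5, -71.3, 159.1]
eef_rot: [0.002, 0.998, -0.065, 0.006]
ft_force: [-1.0, -0.8, 1.0]
finger_gap: 42.3
t [-0.04  0.   -0.06] f [-0.96 -0.76  0.99] 42.32802577597997 [493.45 -71.27 159.08] 18.0
theta 89.4 rows 155 235 zmin 30.1 zmax 148.3
pivot fwd of TCP if on shelf -2.8 world [493.05 -74.07]
```

View last.png

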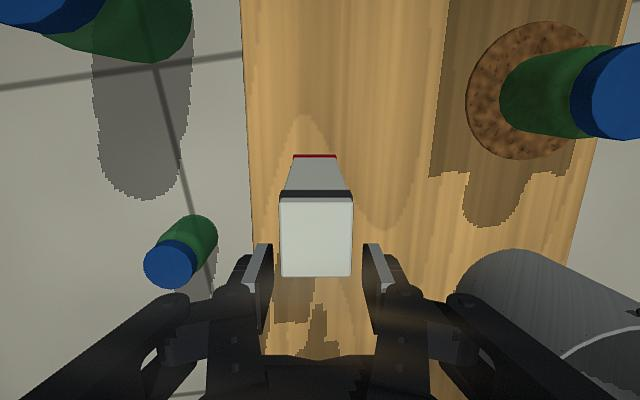

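```bash
python3 -m jog '[[3.6,0,0,0,0],[3.16,0,0,0,0],[3.16,0,0,0,0],[3.16,0,0,0,0]]';python3 sl.py
python3 - <<'E'
import numpy as np
# phi: fwd tilt; pivot2 33.2 fwd of C; C height 126
a,h=126,33.2
for p in range(0,91,3):
    r=np.radians(p); s=-h*np.cos(r)+a*np.sin(r); z=a*np.cos(r)+h*np.sin(r)
    print(p,'f %.1f -> dx %.1f dy %.1f dz %.1f'%(s+h,.141*(s+h),.99*(s+h),z-a))
E
```

```text
clock: 18.45
tool_pos: [493.6, -70.5, 159.2]
eef_rot: [0.002, 0.998, -0.065, 0.006]
ft_force: [-1.2, -0.4, 3.9]
finger_gap: 31.7
t [-0.16  0.24  0.15] f [-1.17 -0.4   3.91] 31.737280776929186 [493.58 -70.48 159.19] 18.45
theta 89.5 rows 156 235 zmin 30.1 zmax 148.2
pivot fwd of TCP if on shelf -3.4 world [493.1  -73.86]
0 f 0.0 -> dx 0.0 dy 0.0 dz 0.0
3 f 6.6 -> dx 0.9 dy 6.6 dz 1.6
6 f 13.4 -> dx 1.9 dy 13.2 dz 2.8
9 f 20.1 -> dx 2.8 dy 19.9 dz 3.6
12 f 26.9 -> dx 3.8 dy 26.7 dz 4.1
15 f 33.7 -> dx 4.8 dy 33.4 dz 4.3
18 f 40.6 -> dx 5.7 dy 40.2 dz 4.1
21 f 47.4 -> dx 6.7 dy 46.9 dz 3.5
24 f 54.1 -> dx 7.6 dy 53.6 dz 2.6
27 f 60.8 -> dx 8.6 dy 60.2 dz 1.3
30 f 67.4 -> dx 9.5 dy 66.8 dz -0.3
33 f 74.0 -> dx 10.4 dy 73.2 dz -2.2
36 f 80.4 -> dx 11.3 dy 79.6 dz -4.5
39 f 86.7 -> dx 12.2 dy 85.8 dz -7.2
42 f 92.8 -> dx 13.1 dy 91.9 dz -10.1
45 f 98.8 -> dx 13.9 dy 97.8 dz -13.4
48 f 104.6 -> dx 14.8 dy 103.6 dz -17.0
51 f 110.2 -> dx 15.5 dy 109.1 dz -20.9
54 f 115.6 -> dx 16.3 dy 114.5 dz -25.1
57 f 120.8 -> dx 17.0 dy 119.6 dz -29.5
60 f 125.7 -> dx 17.7 dy 124.5 dz -34.2
63 f 130.4 -> dx 18.4 dy 129.1 dz -39.2
66 f 134.8 -> dx 19.0 dy 133.5 dz -44.4
69 f 138.9 -> dx 19.6 dy 137.5 dz -49.9
72 f 142.8 -> dx 20.1 dy 141.3 dz -55.5
75 f 146.3 -> dx 20.6 dy 144.9 dz -61.3
78 f 149.5 -> dx 21.1 dy 148.0 dz -67.3
81 f 152.5 -> dx 21.5 dy 150.9 dz -73.5
84 f 155.0 -> dx 21.9 dy 153.5 dz -79.8
87 f 157.3 -> dx 22.2 dy 155.7 dz -86.3
90 f 159.2 -> dx 22.4 dy 157.6 dz -92.8
```

```bash
python3 -m jog '[[3.17,0.05,0.33,0.06,0],[3.17,0.09,0.66,0.13,0],[3.17,0.14,1,0.2,0],[3.17,0.19,1.32,0.25,0],[3.17,0.19,1.32,0.25,0]]';python3 sl.py
```

```text
clock: 19.0
tool_pos: [495.5, -56.7, 161.6]
eef_rot: [0.002, 0.998, -0.065, 0.006]
ft_force: [0.9, -0.5, -4.0]
finger_gap: 31.9
t [-0.12 -0.01  0.02] f [ 0.88 -0.51 -4.01] 31.889872997373203 [495.52 -56.74 161.62] 19.0
theta 93.2 rows 170 235 zmin 33.6 zmax 148.5
pivot fwd of TCP if on shelf -13.9 world [493.56 -70.49]
```

```bash
python3 -m jog '[[3.18,0,0.03,-0.15,0],[3.18,0,0.06,-0.25,0]]';python3 sl.py
```

```text
clock: 19.25
tool_pos: [496.0, -56.6, 159.5]
eef_rot: [0.002, 0.998, -0.065, 0.006]
ft_force: [-0.4, -1.1, 11.2]
finger_gap: 31.8
t [-0.2  0.3  0. ] f [-0.45 -1.06 11.23] 31.831751458862197 [496.02 -56.55 159.51] 19.25
theta 93.6 rows 170 235 zmin 33.0 zmax 148.0
pivot fwd of TCP if on shelf -14.2 world [494.02 -70.61]
```

```bash
python3 -m jog '[[3.18,0.05,0.33,0.05,0],[3.18,0.1,0.67,0.09,0],[3.18,0.1,0.67,0.09,0]]';python3 sl.py
```

```text
clock: 19.6
tool_pos: [497.0, -49.5, 160.4]
eef_rot: [0.002, 0.998, -0.064, 0.006]
ft_force: [-0.5, -1.2, 1.4]
finger_gap: 32.0
t [-0.12  0.17  0.05] f [-0.49 -1.2   1.37] 32.04717755869567 [497.03 -49.54 160.35] 19.6
theta 95.4 rows 178 235 zmin 36.6 zmax 148.0
pivot fwd of TCP if on shelf -19.9 world [494.23 -69.19]
```

```bash
python3 -m jog '[[3.18,0.06,0.4,0.05,0],[3.18,0.11,0.8,0.09,0],[3.18,0.17,1.2,0.12,0],[3.18,0.17,1.2,0.12,0]]';python3 sl.py
```

```text
clock: 20.05
tool_pos: [498.8, -37.1, 161.5]
eef_rot: [0.002, 0.998, -0.064, 0.006]
ft_force: [0.1, 1.2, -3.3]
finger_gap: 32.1
t [-0.05 -0.01 -0.01] f [ 0.14  1.21 -3.28] 32.121393648405295 [498.8  -37.09 161.49] 20.05
theta 96.1 rows 181 235 zmin 36.8 zmax 148.6
pivot fwd of TCP if on shelf -22.3 world [495.65 -59.21]
```

```bash
python3 -m jog '[[3.19,0,0,-0.15,0],[3.19,-0.06,-0.4,-0.25,0],[3.19,-0.12,-0.8,-0.28,0],[3.19,-0.17,-1.2,-0.32,0]]';python3 sl.py
```

```text
clock: 20.5
tool_pos: [496.9, -49.8, 158.2]
eef_rot: [0.002, 0.998, -0.064, 0.006]
ft_force: [-0.2, -0.4, -0.6]
finger_gap: 32.2
t [0.   0.05 0.03] f [-0.16 -0.39 -0.6 ] 32.21629570378156 [496.93 -49.81 158.2 ] 20.5
theta 92.6 rows 167 235 zmin 33.6 zmax 148.1
pivot fwd of TCP if on shelf -11.7 world [495.28 -61.37]
```

```bash
python3 -m jog '[[3.3,0,0,0,0],[4.2,0,0,0,0],[4.2,0,0,0,0],[4.2,-0.2,-1.2,0.4,0],[4.2,-0.2,-1.2,0.4,0]]';python3 sl.py; python3 prof.py | tail -8
```

```text
clock: 21.05
tool_pos: [494.9, -63.3, 162.6]
eef_rot: [0.003, 0.998, -0.064, 0.007]
ft_force: [0.1, -0.6, -0.4]
finger_gap: 41.9
t [-0.01 -0.02  0.02] f [ 0.06 -0.63 -0.36] 41.941147234513274 [494.94 -63.26 162.61] 21.05
theta 87.2 rows 149 235 zmin 31.6 zmax 148.3
pivot fwd of TCP if on shelf 3.8 world [495.47 -59.53]
204 [499.2 -32.6 148.3] [186 191 179]
216 [498.5 -38.1 148.2] [187 192 181]
228 [497.8 -43.7 148.2] [186 192 180]
240 [497.1 -49.3 148.5] [186 191 180]
252 [496.3 -55.4 148. ] [188 192 181]
264 [ 489.  -130.5   18. ] [166 133  85]
276 [ 487.5 -142.5   17.9] [160 133  90]
288 [ 485.9 -154.8   18. ] [157 130  87]
```

View last.png

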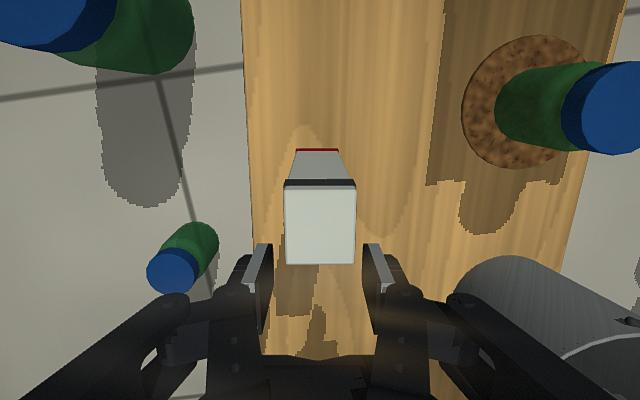

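```bash
python3 -m jog '[[3.6,0,0,0,0],[3.16,0,0,0,0],[3.16,0,0,0,0],[3.16,0,0,0,0]]';python3 sl.py;python3 -m jog '[[3.17,0.05,0.33,0.06,0],[3.17,0.09,0.66,0.12,0],[3.17,0.09,0.66,0.12,0]]';python3 sl.py
```

```text
clock: 21.55
tool_pos: [495.1, -62.6, 162.4]
eef_rot: [0.002, 0.998, -0.065, 0.007]
ft_force: [0.4, 0.2, 2.5]
finger_gap: 31.9
t [-0.12 -0.04 -0.02] f [0.38 0.23 2.46] 31.888080828244394 [495.06 -62.6  162.41] 21.55
theta 87.6 rows 150 235 zmin 31.6 zmax 148.3
pivot fwd of TCP if on shelf 2.7 world [495.43 -59.98]
clock: 21.9
tool_pos: [496.0, -55.5, 163.7]
eef_rot: [0.002, 0.998, -0.064, 0.007]
ft_force: [-0.1, -1.4, 2.4]
finger_gap: 31.5
t [-0.2  -0.02 -0.02] f [-0.09 -1.4   2.38] 31.459295097172372 [496.03 -55.53 163.71] 21.9
theta 89.4 rows 158 235 zmin 31.6 zmax 148.6
pivot fwd of TCP if on shelf -3.1 world [495.59 -58.58]
```

```bash
sed -i 's/^c=np.polyfit(Z,S,1)$/k=Z<Z.max()-12;S=S[k];Z=Z[k];c=np.polyfit(Z,S,1)/' sl.py; python3 sl.py; python3 -m jog '[[3.18,0.05,0.33,0.04,0],[3.18,0.09,0.66,0.08,0],[3.18,0.14,1,0.11,0],[3.18,0.14,1,0.11,0]]';python3 sl.py
```

```text
t [-0.24 -0.05 -0.  ] f [ 0.55 -1.54  1.44] 31.691536216566 [495.99 -55.7  163.65] 21.95
theta 93.2 rows 158 235 zmin 32.8 zmax 136.3
pivot fwd of TCP if on shelf -6.9 world [495.01 -62.53]
clock: 22.4
tool_pos: [497.4, -45.4, 164.8]
eef_rot: [0.002, 0.998, -0.064, 0.007]
ft_force: [0.3, -0.2, 2.5]
finger_gap: 31.9
t [-0.08 -0.   -0.04] f [ 0.32 -0.2   2.47] 31.880159279677965 [497.45 -45.36 164.77] 22.4
theta 97.8 rows 170 235 zmin 36.4 zmax 135.2
pivot fwd of TCP if on shelf -17.6 world [494.96 -62.82]
```

```bash
python3 -m jog '[[3.17,0.05,0.34,0.03,0],[3.17,0.1,0.67,0.05,0],[3.17,0.15,1.02,0.06,0],[3.17,0.19,1.35,0.07,0],[3.17,0.24,1.7,0.06,0]]';python3 sl.py
```

```text
clock: 22.95
tool_pos: [499.8, -28.2, 165.3]
eef_rot: [0.002, 0.998, -0.064, 0.007]
ft_force: [0.5, -0.4, 0.3]
finger_gap: 31.7
t [-0.08  0.01 -0.05] f [ 0.49 -0.39  0.33] 31.717251390173555 [499.75 -28.2  165.29] 22.95
theta 97.2 rows 187 235 zmin 136.4 zmax 136.4
pivot fwd of TCP if on shelf -16.9 world [497.37 -44.92]sl.py:13: RankWarning: Polyfit may be poorly conditioned
  k=Z<Z.max()-12;S=S[k];Z=Z[k];c=np.polyfit(Z,S,1)
sl.py:15: RankWarning: Polyfit may be poorly conditioned
  r=S-np.polyval(c,Z);k=abs(r)<max(.5,2*np.median(abs(r)));c=np.polyfit(Z[k],S[k],1)
sl.py:15: RankWarning: Polyfit may be poorly conditioned
  r=S-np.polyval(c,Z);k=abs(r)<max(.5,2*np.median(abs(r)));c=np.polyfit(Z[k],S[k],1)
sl.py:15: RankWarning: Polyfit may be poorly conditioned
  r=S-np.polyval(c,Z);k=abs(r)<max(.5,2*np.median(abs(r)));c=np.polyfit(Z[k],S[k],1)
```

```bash
cat > st.py <<'E'
from fit import *
np.set_printoptions(precision=2,suppress=True)
s=state();print('t',s['torque'],'f',s['ft_force'],s['finger_gap'],s['tool_pos'],s['clock'])
ci=camera_info('wrist');im,d=capture('wrist');cv2.imwrite('last.png',im[:,:,::-1])
K=np.array(ci['K']);T=np.array(ci['cam_to_world'])
v,u=np.mgrid[0:400,0:640];
P=np.stack([(u-K[0,2])/K[0,0]*d,(v-K[1,2])/K[1,1]*d,d],-1)@T[:3,:3].T+T[:3,3]
U=np.array([.141,.99]);t=s['tool_pos']
col=P[100:360,304:332];Z=np.median(col[:,:,2],1);S=np.median((col[:,:,:2]-t[:2])@U,1)
for i in range(0,260,6):
    if Z[i]>30: print(i+100,'s %.1f z %.1f'%(S[i],Z[i]))
E
python3 st.py
```

```text
t [-0.02  0.04 -0.  ] f [-0.38  0.6   0.65] 31.351416065021517 [499.79 -27.83 165.26] 23.0
190 s 34.6 z 143.2
196 s 32.1 z 144.0
202 s 29.5 z 144.7
208 s 26.8 z 145.4
214 s 24.3 z 146.3
220 s 21.7 z 147.1
226 s 19.1 z 147.6
232 s 16.5 z 148.6
238 s 13.9 z 149.2
244 s 11.3 z 150.0
250 s 8.6 z 150.7
256 s 6.1 z 151.5
262 s 3.4 z 152.2
```

View last.png

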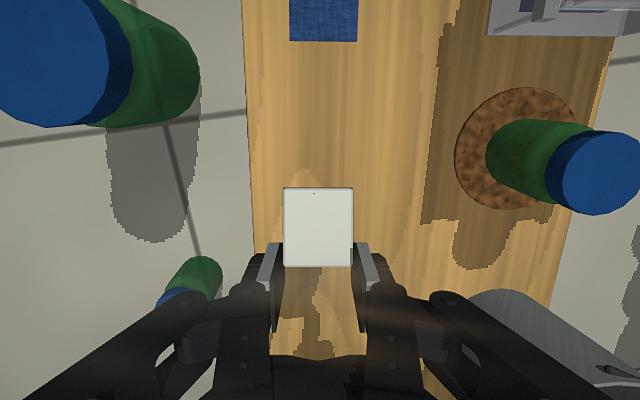

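```bash
python3 -m jog '[[3.17,0.1,0.67,-0.03,0],[3.17,0.19,1.35,-0.1,0],[3.17,0.29,2.02,-0.22,0],[3.17,0.38,2.68,-0.36,0],[3.17,0.47,3.33,-0.54,0]]';python3 st.py|sed -n '1,3p;8,30p'
```

```text
clock: 23.55
tool_pos: [504.6, 5.9, 159.8]
eef_rot: [0.002, 0.998, -0.064, 0.007]
ft_force: [0.6, -0.1, 1.0]
finger_gap: 31.8
t [0.02 0.02 0.01] f [ 0.63 -0.08  0.95] 31.823986140974924 [504.58   5.93 159.76] 23.55
190 s 32.4 z 129.4
196 s 29.9 z 131.2
226 s 17.7 z 138.8
232 s 15.3 z 140.1
238 s 13.0 z 141.6
244 s 10.7 z 143.2
250 s 8.3 z 144.5
256 s 5.9 z 145.7
262 s 3.6 z 146.9
268 s -15.3 z 118.0
```

```bash
python3 -m jog '[[3.17,0.09,0.65,-0.21,0],[3.17,0.18,1.28,-0.46,0],[3.17,0.27,1.9,-0.74,0],[3.17,0.36,2.5,-1.05,0],[3.17,0.44,3.1,-1.4,0]]';python3 st.py|sed -n '1,3p;8,30p'
```

```text
clock: 24.1
tool_pos: [509.0, 38.1, 145.2]
eef_rot: [0.002, 0.998, -0.064, 0.006]
ft_force: [-1.1, 0.4, -1.8]
finger_gap: 31.6
t [ 0.03  0.03 -0.01] f [-1.07  0.44 -1.79] 31.603432286594902 [509.02  38.09 145.2 ] 24.1
196 s 27.5 z 108.5
202 s 25.2 z 111.0
232 s 14.0 z 122.6
238 s 11.9 z 124.7
244 s 9.8 z 126.7
250 s 7.9 z 129.1
256 s 5.9 z 131.1
262 s 3.6 z 132.3
268 s -1.9 z 127.9
274 s -8.8 z 121.4
280 s -16.9 z 113.3
286 s -25.5 z 105.2
292 s -35.2 z 96.1
298 s -46.2 z 85.7
304 s -59.0 z 73.6
310 s -73.6 z 59.7
```

```bash
python3 -m jog '[[3.17,0.08,0.56,-0.38,0],[3.17,0.16,1.12,-0.78,0],[3.17,0.23,1.64,-1.22,0],[3.17,0.31,2.15,-1.67,0],[3.17,0.37,2.62,-2.16,0]]';python3 st.py|sed -n '1,3p;8,24p'
```

```text
clock: 24.65
tool_pos: [512.6, 65.3, 122.7]
eef_rot: [0.002, 0.998, -0.064, 0.006]
ft_force: [0.7, 0.2, -1.4]
finger_gap: 32.1
t [ 0.01  0.07 -0.03] f [ 0.68  0.19 -1.41] 32.05209661545954 [512.65  65.31 122.7 ] 24.65
208 s 19.9 z 82.0
214 s 17.9 z 85.6
244 s 9.1 z 102.7
250 s 7.5 z 105.7
256 s 5.8 z 108.3
262 s 2.6 z 107.9
268 s -1.4 z 106.4
274 s -5.8 z 104.1
280 s -10.7 z 101.3
286 s -15.8 z 98.4
292 s -20.9 z 95.8
298 s -26.4 z 92.9
304 s -32.1 z 90.0
310 s -38.1 z 86.9
316 s -44.2 z 83.9
322 s -51.3 z 79.9
328 s -58.2 z 76.4
334 s -65.7 z 72.6
340 s -73.6 z 68.5
```

```bash
python3 -m jog '[[3.17,0.08,0.58,-0.58,0],[3.17,0.16,1.13,-1.3,0],[3.17,0.23,1.63,-2.06,0],[3.17,0.3,2.07,-2.85,0],[3.17,0.35,2.46,-3.67,0]]';python3 st.py|sed -n '1,3p;10,24p'
```

```text
clock: 25.2
tool_pos: [516.0, 90.8, 84.6]
eef_rot: [0.002, 0.998, -0.064, 0.006]
ft_force: [0.9, -1.5, -2.4]
finger_gap: 31.9
t [-0.14  0.    0.02] f [ 0.87 -1.54 -2.36] 31.949162682033023 [515.96  90.79  84.6 ] 25.2
220 s 10.3 z 35.9
226 s 9.6 z 43.2
268 s -1.8 z 67.5
274 s -5.0 z 67.3
280 s -8.5 z 66.8
286 s -12.0 z 66.5
292 s -15.9 z 65.5
298 s -19.5 z 65.2
304 s -23.0 z 65.0
310 s -26.8 z 64.5
316 s -30.5 z 64.2
322 s -34.5 z 63.7
328 s -38.6 z 63.1
334 s -42.6 z 62.7
340 s -46.8 z 62.2
346 s -50.9 z 61.8
352 s -55.4 z 61.1
```

```bash
python3 -m jog '[[3.17,0.02,0.16,-0.4,0],[3.17,0.04,0.3,-0.8,0],[3.17,0.06,0.42,-1.2,0],[3.17,0.07,0.48,-1.45,0]]';python3 st.py|sed -n '1,3p;10,24p'
```

```text
clock: 25.65
tool_pos: [516.3, 95.9, 69.0]
eef_rot: [0.002, 0.998, -0.064, 0.005]
ft_force: [-1.9, 0.2, 8.2]
finger_gap: 32.1
t [-0.12  0.39  0.02] f [-1.94  0.25  8.24] 32.06834502562106 [516.33  95.89  69.04] 25.65
238 s 6.2 z 35.5
244 s 6.2 z 42.6
286 s -9.8 z 54.5
292 s -13.3 z 54.0
298 s -16.4 z 54.3
304 s -19.9 z 54.0
310 s -23.2 z 53.9
316 s -26.5 z 54.1
322 s -29.9 z 54.0
328 s -33.6 z 53.8
334 s -37.0 z 53.9
340 s -40.5 z 54.0
346 s -44.1 z 54.0
352 s -47.8 z 54.0
358 s -51.4 z 54.0
```

View last.png

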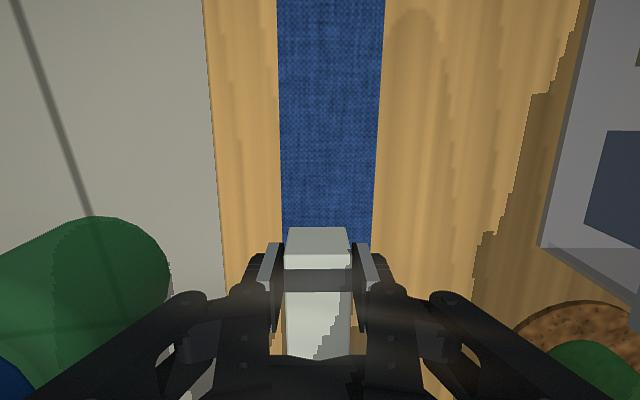

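```bash
python3 -m jog '[[3.4,0,0,0.1,0],[4.5,0,0,0.1,0],[4.5,0,0,3,0],[4.5,-0.1,-1,7.5,0],[4.5,-0.5,-4,12,0]]';python3 -m jog '[[4.5,-0.5,-4,1,0],[4.5,-0.8,-6,1,0],[4.5,-0.8,-6,1,0]]'; cat > look.py <<'E'
from fit import *
from scipy.spatial.transform import Rotation as R
import sys
np.set_printoptions(precision=2,suppress=True)
s=state();q=s['eef_rot'];M=R.from_quat([q[1],q[2],q[3],q[0]]).as_matrix()
print(s['tool_pos'],'yaw %.3f'%np.arctan2(M[1,0],M[0,0]),s['clock'])
ci=camera_info('wrist');im,d=capture('wrist');cv2.imwrite('pics/'+sys.argv[1]+'.png',im[:,:,::-1])
bgr=im[:,:,::-1].copy();hsv=cv2.cvtColor(bgr,cv2.COLOR_BGR2HSV)
K=np.array(ci['K']);T=np.array(ci['cam_to_world']);v,u=np.mgrid[0:400,0:640]
P=np.stack([(u-K[0,2])/K[0,0]*d,(v-K[1,2])/K[1,1]*d,d],-1)@T[:3,:3].T+T[:3,3]
# bar: height 50..58, near walking line, not dark gripper
m=(abs(P[:,:,2]-54)<3)&(abs(P[:,:,0]-500)<70)&(d>120)
n,l,st,_=cv2.connectedComponentsWithStats(m.astype(np.uint8));k=1+np.argmax(st[1:,4])
B=P[l==k];print('bar',len(B),np.median(B[:,2]),rect(B))
b=(hsv[:,:,1]>90)&(hsv[:,:,0]>95)&(hsv[:,:,0]<125)&(abs(P[:,:,2]-18)<4)&(P[:,:,0]>470)
n,l,st,_=cv2.connectedComponentsWithStats(b.astype(np.uint8))
if n>1:
    k=1+np.argmax(st[1:,4]);Q=P[l==k];print('strip',len(Q),rect(Q),'bbox',st[k],'ymin',Q[:,1].min(),'ymax',Q[:,1].max())
E
python3 look.py w8
```

```text
clock: 26.2
tool_pos: [511.6, 59.0, 186.8]
eef_rot: [0.002, 0.998, -0.063, 0.005]
ft_force: [1.3, -1.0, 0.6]
finger_gap: 45.0
clock: 26.5
tool_pos: [503.6, -3.2, 197.7]
eef_rot: [0.002, 0.998, -0.064, 0.006]
ft_force: [-0.2, 0.1, 0.7]
finger_gap: 44.9
[503.63  -3.17 197.69] yaw -0.128 26.5
bar 6594 54.0809364029661 (array([508.42,  37.99]), array([ 32.48, 129.23]), np.float32(-0.1271118))
strip 3632 (array([523.71, 115.64]), array([49.68, 60.26]), np.float32(-0.136006)) bbox [ 292    0   61   80 3632] ymin 82.53932418602945 ymax 148.12249360871192
```

View pics/w8.png

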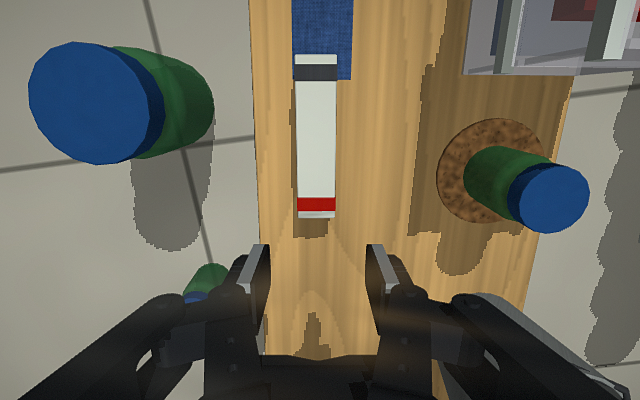

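```bash
python3 -m jog '[[5,0.3,3,0,0],[5,0.48,4.12,-3,0],[5,0.48,4.12,-7.5,0],[5,0.48,4.12,-12,0],[5,0.48,4.12,-14.5,0]]' 20; python3 -m jog '[[5,0,0,0,0]]'
```

```text
clock: 27.05
tool_pos: [506.9, 40.2, 49.2]
eef_rot: [0.002, 0.998, -0.063, 0.004]
ft_force: [0.4, -0.2, 0.2]
finger_gap: 50.3
clock: 27.15
tool_pos: [504.9, 41.0, 46.3]
eef_rot: [0.002, 0.998, -0.063, 0.002]
ft_force: [0.4, 0.8, 0.5]
finger_gap: 49.8
```

```bash
python3 -m jog '[[4.5,0.35,-0.2,0.1,0],[3.8,0.35,-0.2,0.1,0]]'; python3 -m jog '[[3.3,0,0,0,0],[3.1,0,0,0,0],[3.1,0,0,0,0]]' 20
```

```text
clock: 27.35
tool_pos: [509.5, 39.2, 48.3]
eef_rot: [0.002, 0.998, -0.063, 0.002]
ft_force: [1.3, 0.3, 0.7]
finger_gap: 38.0
clock: 27.65
tool_pos: [510.5, 39.3, 49.8]
eef_rot: [0.002, 0.998, -0.063, 0.004]
ft_force: [-0.8, 1.9, 9.8]
finger_gap: 32.2
```

```bash
python3 -m jog '[[3.1,0,-0.8,0,0],[3.1,-0.05,-1.7,0,0],[3.1,-0.15,-2.6,0,-0.004],[3.1,-0.25,-3.5,0,-0.008],[3.1,-0.3,-4.25,0,-0.008]]'; python3 -m jog '[[3.4,0,0,0,0],[4.5,0,0,0,0],[4.5,0,0,2,0],[4.5,-0.1,-1,6.5,0],[4.5,-0.5,-4,11,0]]';python3 -m jog '[[4.5,-0.3,-2,3,0],[4.5,-0.3,-2,3,0]]';python3 look.py w9
```

```text
clock: 28.15
tool_pos: [507.3, -4.2, 49.8]
eef_rot: [0.002, 0.998, -0.067, 0.003]
ft_force: [0.2, 1.1, -0.9]
finger_gap: 31.7
clock: 28.65
tool_pos: [502.4, -40.7, 157.3]
eef_rot: [0.002, 0.998, -0.066, 0.003]
ft_force: [1.2, -0.5, -0.5]
finger_gap: 45.0
clock: 28.85
tool_pos: [501.4, -62.5, 191.3]
eef_rot: [0.002, 0.998, -0.067, 0.006]
ft_force: [0.1, -0.2, -1.3]
finger_gap: 45.2
[501.42 -62.52 191.34] yaw -0.133 28.85
bar 7226 54.094652706894095 (array([506.28,  -6.86]), array([ 32.57, 128.92]), np.float32(-0.13501894))
```

View pics/w9.png

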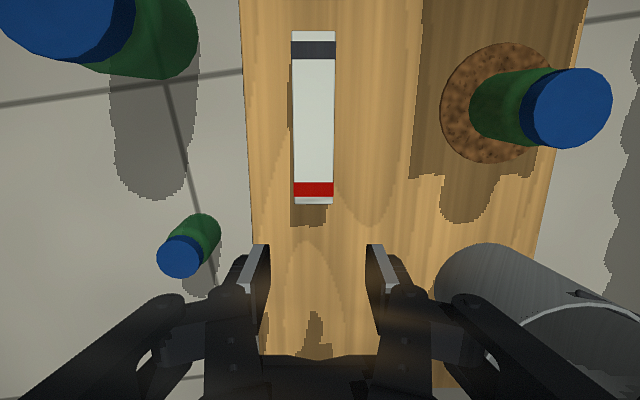

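```bash
python3 -m jog '[[4.5,-0.3,-0.7,-3,0],[4.5,-0.37,-0.78,-7,0],[4.5,-0.37,-0.78,-10.5,0],[4.5,-0.37,-0.78,-12.3,0],[4.5,-0.37,-0.78,-12.3,0]]' 20; python3 -m jog '[[4.5,0,0,0,0]]'
```

```text
clock: 29.4
tool_pos: [494.6, -68.3, 63.3]
eef_rot: [0.002, 0.998, -0.067, 0.002]
ft_force: [0.4, -0.3, -0.3]
finger_gap: 45.3
clock: 29.5
tool_pos: [494.5, -67.8, 63.1]
eef_rot: [0.002, 0.998, -0.066, 0.002]
ft_force: [0.3, 0.7, 0.3]
finger_gap: 44.8
```

```bash
python3 -m jog '[[4.5,0.3,-0.25,0.35,0],[4,0.3,-0.25,0.35,0]]'; python3 -m jog '[[3.6,0,0,0,0]]'
```

```text
clock: 29.7
tool_pos: [498.7, -70.5, 67.9]
eef_rot: [0.002, 0.998, -0.066, 0.003]
ft_force: [0.1, -0.4, 0.8]
finger_gap: 40.1
clock: 29.8
tool_pos: [499.4, -70.6, 68.8]
eef_rot: [0.002, 0.998, -0.066, 0.004]
ft_force: [0.2, 0.4, 0.2]
finger_gap: 35.9
```

```bash
python3 -m jog '[[3.6,-0.15,0,-0.15,0],[3.5,-0.15,0,-0.15,0]]'; python3 -m jog '[[3.17,0,0,0,0],[3.16,0,0,0,0],[3.16,0,0,0,0]]'; python3 st.py | head -1
```

```text
clock: 30.0
tool_pos: [497.9, -70.7, 67.6]
eef_rot: [0.002, 0.998, -0.066, 0.004]
ft_force: [0.4, -0.6, -0.3]
finger_gap: 35.2
clock: 30.3
tool_pos: [497.8, -70.7, 67.7]
eef_rot: [0.002, 0.998, -0.066, 0.004]
ft_force: [-1.5, -0.3, 2.7]
finger_gap: 31.5
t [-0.02  0.14 -0.1 ] f [-1.51 -0.33  2.73] 31.514470877757336 [497.82 -70.68  67.67] 30.3
```

```bash
python3 -m jog '[[3.17,0.01,0.06,0.22,0],[3.17,0.02,0.13,0.44,0],[3.17,0.02,0.13,0.44,0]]'; cat > sl.py <<'E'
from fit import *
np.set_printoptions(precision=2,suppress=True)
s=state();print('t',s['torque'],'f',s['ft_force'],s['finger_gap'],s['tool_pos'],s['clock'])
ci=camera_info('wrist');im,d=capture('wrist');cv2.imwrite('last.png',im[:,:,::-1])
K=np.array(ci['K']);T=np.array(ci['cam_to_world'])
v,u=np.mgrid[0:400,0:640];
P=np.stack([(u-K[0,2])/K[0,0]*d,(v-K[1,2])/K[1,1]*d,d],-1)@T[:3,:3].T+T[:3,3]
U=np.array([.1346,.991]);t=s['tool_pos']
col=P[:,304:332];Z=np.median(col[:,:,2],1);S=np.median((col[:,:,:2]-t[:2])@U,1)
r=np.arange(0,400);k=(Z>30)&(r<236);S=S[k];Z=Z[k];r=r[k]
# fit line in (S,Z) by total least squares, iterated from the middle
m=np.ones(len(S),bool)
for _ in range(8):
    X=np.stack([S[m],Z[m]],1);c=X.mean(0);_,_,V=np.linalg.svd(X-c);dr=V[0];n=V[1]
    e=abs((np.stack([S,Z],1)-c)@n);m=e<max(.6,2.5*np.median(e[m]))
dr=dr*np.sign(-dr[0] if abs(dr[0])>abs(dr[1]) else dr[1]);th=np.degrees(np.arctan2(dr[1],-dr[0]))
n=np.array([np.sin(np.radians(th)),np.cos(np.radians(th))])
# lower face line = top face - 36 n ; where it meets z=18
q=c-36*n;piv=q[0]-(q[1]-18)/np.tan(np.radians(th)) * -1
print('theta %.1f rows %d-%d used %d  zrange %.1f %.1f  pivot fwd of TCP %.1f world'%(th,r[m].min(),r[m].max(),m.sum(),Z[m].min(),Z[m].max(),piv),t[:2]+piv*U)
E
python3 sl.py
```

```text
clock: 30.65
tool_pos: [498.1, -69.3, 72.3]
eef_rot: [0.002, 0.998, -0.066, 0.004]
ft_force: [0.2, -1.4, -2.1]
finger_gap: 31.9
t [-0.16  0.03  0.02] f [ 0.18 -1.45 -2.13] 31.8574192823848 [498.1  -69.3   72.29] 30.65
theta 2.1 rows 0-235 used 236  zrange 54.5 58.6  pivot fwd of TCP 128.4 world [515.39  57.96]
```

```bash
python3 -m jog '[[3.17,0.03,0.21,0.65,0],[3.17,0.06,0.45,1.28,0],[3.17,0.1,0.72,1.9,0],[3.17,0.14,1.03,2.51,0],[3.17,0.19,1.37,3.1,0]]';python3 sl.py
```

```text
clock: 31.2
tool_pos: [500.1, -55.3, 103.9]
eef_rot: [0.002, 0.998, -0.066, 0.004]
ft_force: [-0.1, 0.1, -2.4]
finger_gap: 31.8
t [ 0.03 -0.05  0.02] f [-0.13  0.12 -2.38] 31.82670026761463 [500.09 -55.32 103.89] 31.2
theta 17.2 rows 0-235 used 236  zrange 54.6 86.7  pivot fwd of TCP 114.1 world [515.45  57.78]
```

```bash
python3 -m jog '[[3.17,0.07,0.5,0.76,0],[3.17,0.14,1.04,1.48,0],[3.17,0.22,1.64,2.16,0],[3.17,0.31,2.28,2.8,0],[3.17,0.38,2.79,3.25,0]]';python3 sl.py
```

```text
clock: 31.75
tool_pos: [504.5, -26.5, 137.8]
eef_rot: [0.002, 0.998, -0.066, 0.005]
ft_force: [-0.5, -0.3, -3.4]
finger_gap: 31.7
t [-0.03 -0.01 -0.01] f [-0.49 -0.3  -3.4 ] 31.74213335129744 [504.51 -26.49 137.77] 31.75
theta 36.9 rows 44-235 used 192  zrange 47.5 116.8  pivot fwd of TCP 84.2 world [515.84  56.92]
```

```bash
python3 -m jog '[[3.18,0.07,0.55,0.35,0],[3.18,0.15,1.1,0.7,0],[3.18,0.19,1.4,0.87,0]]';python3 sl.py
```

```text
clock: 32.1
tool_pos: [506.9, -11.6, 147.3]
eef_rot: [0.002, 0.998, -0.066, 0.005]
ft_force: [-0.3, -2.5, 2.6]
finger_gap: 31.9
t [-0.42  0.08  0.01] f [-0.34 -2.46  2.61] 31.92080675921051 [506.93 -11.62 147.28] 32.1
theta 44.6 rows 67-235 used 168  zrange 44.1 124.3  pivot fwd of TCP 69.0 world [516.21  56.73]
```

```bash
python3 -m jog '[[3.18,0.09,0.66,0.38,0],[3.18,0.17,1.28,0.68,0],[3.18,0.26,1.89,0.94,0]]';python3 sl.py
```

```text
clock: 32.45
tool_pos: [509.7, 8.0, 157.0]
eef_rot: [0.002, 0.998, -0.066, 0.005]
ft_force: [0.5, -0.9, -1.1]
finger_gap: 32.0
t [-0.16  0.03 -0.03] f [ 0.47 -0.9  -1.07] 31.955049037209434 [509.67   7.98 156.97] 32.45
theta 54.1 rows 94-235 used 142  zrange 40.2 131.8  pivot fwd of TCP 49.2 world [516.29  56.73]
```

```bash
python3 -m jog '[[3.18,0.09,0.63,0.24,0],[3.18,0.17,1.28,0.43,0],[3.18,0.26,1.94,0.59,0],[3.18,0.35,2.6,0.71,0],[3.18,0.44,3.27,0.8,0]]';python3 sl.py
```

```text
clock: 33.0
tool_pos: [514.5, 42.0, 165.5]
eef_rot: [0.002, 0.998, -0.066, 0.006]
ft_force: [-1.2, -1.4, 1.3]
finger_gap: 32.1
t [-0.07  0.02 -0.03] f [-1.21 -1.44  1.34] 32.08040102384085 [514.5   41.97 165.48] 33.0
theta 69.4 rows 135-235 used 101  zrange 32.7 135.5  pivot fwd of TCP 14.8 world [516.5   56.68]
```

```bash
python3 -m jog '[[3.17,0.11,0.8,0.06,0],[3.17,0.23,1.7,0.07,0],[3.17,0.35,2.6,0.01,0],[3.17,0.47,3.5,-0.1,0],[3.17,0.57,4.16,-0.24,0]]';python3 sl.py
```

```text
clock: 33.55
tool_pos: [520.6, 85.3, 163.1]
eef_rot: [0.002, 0.998, -0.065, 0.006]
ft_force: [-0.4, 1.5, 4.4]
finger_gap: 31.7
t [0.15 0.09 0.08] f [-0.43  1.45  4.44] 31.69347309811959 [520.55  85.27 163.12] 33.55
theta 88.6 rows 187-235 used 49  zrange 31.0 121.9  pivot fwd of TCP -28.9 world [516.67  56.66]
```

View last.png

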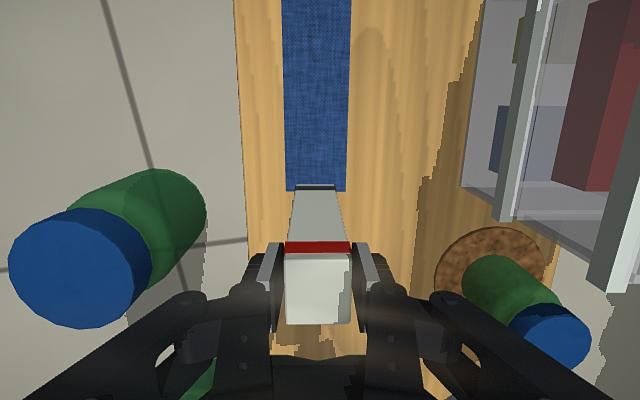

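```bash
python3 -m jog '[[3.18,0.03,0.25,-0.05,0],[3.3,0.03,0.25,-0.05,0],[4.2,0.03,0.25,-0.05,0],[4.2,0.03,0.25,-0.05,0]]';python3 -m jog '[[4.2,-0.2,-1.7,0,0],[4.2,-0.46,-3.45,0,0],[4.2,-0.46,-3.45,0,0]]'; python3 -m jog '[[3.8,0,0,0,0]]'; python3 sl.py; python3 st.py | tail -8
```

```text
clock: 34.0
tool_pos: [520.8, 88.0, 162.4]
eef_rot: [0.002, 0.998, -0.065, 0.006]
ft_force: [0.5, -0.6, 0.4]
finger_gap: 42.1
clock: 34.3
tool_pos: [515.9, 52.0, 162.3]
eef_rot: [0.002, 0.998, -0.066, 0.005]
ft_force: [0.3, -0.1, -0.4]
finger_gap: 41.9
clock: 34.4
tool_pos: [515.9, 51.7, 162.3]
eef_rot: [0.002, 0.998, -0.067, 0.006]
ft_force: [-0.2, 0.4, 0.2]
finger_gap: 38.1
t [-0.04 -0.03 -0.  ] f [-0.18  0.43  0.19] 38.135492961446815 [515.94  51.74 162.33] 34.4
theta 84.8 rows 144-214 used 71  zrange 32.6 148.3  pivot fwd of TCP 10.2 world [517.31  61.89]
214 s 26.0 z 148.1
220 s 23.2 z 147.9
226 s 20.3 z 147.9
232 s 17.6 z 148.1
238 s 14.7 z 148.1
244 s 11.8 z 148.1
250 s 8.7 z 147.9
256 s 5.8 z 147.9
```

View last.png

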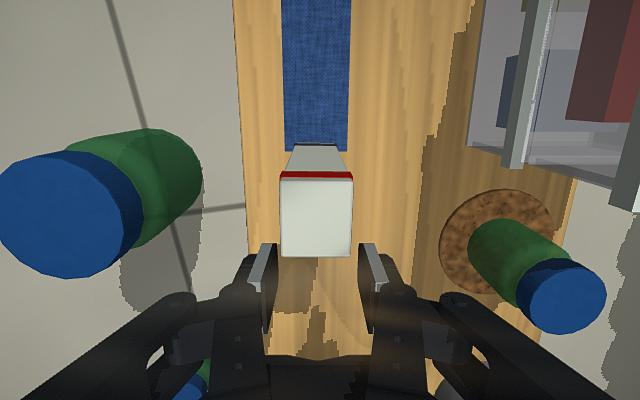

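```bash
python3 -m jog '[[3.6,0.02,0.15,0.02,0],[3.16,0.02,0.15,0.02,0],[3.16,0.02,0.15,0.02,0],[3.16,0.02,0.15,0.02,0]]';python3 -m jog '[[3.17,0.05,0.33,0.05,0],[3.17,0.09,0.66,0.1,0],[3.17,0.09,0.66,0.1,0]]'
sed -i 's/^# fit line.*/kk=(Z<Z.max()-10);S=S[kk];Z=Z[kk];r=r[kk]/' sl.py;python3 sl.py
```

```text
clock: 34.9
tool_pos: [516.2, 53.9, 162.5]
eef_rot: [0.002, 0.998, -0.066, 0.006]
ft_force: [0.8, 0.5, 1.0]
finger_gap: 31.9
clock: 35.2
tool_pos: [517.2, 60.8, 163.7]
eef_rot: [0.002, 0.998, -0.066, 0.006]
ft_force: [-0.9, -1.3, 5.5]
finger_gap: 32.0
t [-0.23  0.18  0.01] f [-0.87 -1.35  5.48] 31.99259230555821 [517.24  60.84 163.73] 35.2
theta 93.0 rows 155-180 used 26  zrange 33.9 137.1  pivot fwd of TCP -4.2 world [516.67  56.64]
```

```bash
python3 -m jog '[[3.18,0.05,0.33,0.04,0],[3.18,0.09,0.66,0.08,0],[3.18,0.14,1,0.11,0],[3.18,0.14,1,0.11,0]]';python3 sl.py
```

```text
clock: 35.65
tool_pos: [518.7, 71.2, 164.9]
eef_rot: [0.002, 0.998, -0.066, 0.006]
ft_force: [-0.7, -1.9, 4.1]
finger_gap: 31.9
t [-0.1   0.13 -0.  ] f [-0.74 -1.87  4.14] 31.912677275930182 [518.71  71.17 164.86] 35.65
theta 97.6 rows 167-181 used 15  zrange 36.5 136.7  pivot fwd of TCP -15.0 world [516.7   56.31]
```

```bash
python3 -m jog '[[3.17,0.05,0.34,0.03,0],[3.17,0.1,0.67,0.05,0],[3.17,0.15,1.02,0.06,0],[3.17,0.19,1.35,0.07,0],[3.17,0.24,1.75,0.06,0]]';python3 st.py
```

```text
clock: 36.2
tool_pos: [521.1, 88.8, 165.4]
eef_rot: [0.002, 0.998, -0.066, 0.006]
ft_force: [-1.1, -0.9, 1.5]
finger_gap: 31.7
t [0.03 0.05 0.04] f [-1.07 -0.87  1.48] 31.663106185481357 [521.05  88.81 165.36] 36.2
184 s 37.3 z 142.8
190 s 34.9 z 144.1
196 s 32.2 z 144.4
202 s 29.7 z 145.3
208 s 27.1 z 146.1
214 s 24.5 z 146.8
220 s 21.9 z 147.6
226 s 19.3 z 148.3
232 s 16.7 z 149.0
238 s 14.2 z 149.9
244 s 11.5 z 150.4
250 s 8.9 z 151.2
256 s 6.3 z 152.0
262 s 3.2 z 151.7
```

```bash
python3 -m jog '[[3.17,0.09,0.67,-0.03,0],[3.17,0.18,1.35,-0.1,0],[3.17,0.27,2.02,-0.22,0],[3.17,0.37,2.68,-0.36,0],[3.17,0.45,3.33,-0.54,0]]';python3 st.py|sed -n '1,3p;8,30p'
```

```text
clock: 36.75
tool_pos: [525.8, 123.3, 159.8]
eef_rot: [0.002, 0.998, -0.066, 0.006]
ft_force: [0.4, 0.4, 1.1]
finger_gap: 31.9
t [0.13 0.01 0.02] f [0.43 0.37 1.13] 31.942244892708075 [525.75 123.28 159.79] 36.75
190 s 32.8 z 131.0
196 s 30.2 z 132.1
226 s 18.1 z 139.7
232 s 15.7 z 141.1
238 s 13.3 z 142.4
244 s 10.9 z 143.6
250 s 8.7 z 145.4
256 s 6.5 z 146.8
262 s 0.9 z 141.8
268 s -38.2 z 76.3
```

```bash
python3 -m jog '[[3.17,0.09,0.65,-0.21,0],[3.17,0.17,1.28,-0.46,0],[3.17,0.26,1.9,-0.74,0],[3.17,0.34,2.5,-1.05,0],[3.17,0.42,3.1,-1.4,0]]';python3 st.py|sed -n '1,3p;8,24p'
```

```text
clock: 37.3
tool_pos: [530.0, 155.4, 145.2]
eef_rot: [0.001, 0.998, -0.066, 0.006]
ft_force: [-0.6, 0.6, -1.3]
finger_gap: 31.5
t [0.06 0.09 0.02] f [-0.61  0.56 -1.33] 31.502621197556696 [530.03 155.42 145.23] 37.3
190 s 30.2 z 106.7
196 s 28.0 z 109.9
226 s 16.7 z 121.6
232 s 14.7 z 124.0
238 s 12.6 z 126.1
244 s 10.6 z 128.3
250 s 8.7 z 130.6
256 s 6.4 z 132.1
262 s 1.7 z 128.7
268 s -4.3 z 123.6
274 s -11.8 z 116.0
280 s -19.6 z 108.7
286 s -28.5 z 100.3
292 s -38.2 z 91.2
298 s -49.7 z 80.3
304 s -62.3 z 68.5
310 s -76.0 z 56.1
```

```bash
python3 -m jog '[[3.17,0.08,0.56,-0.38,0],[3.17,0.15,1.12,-0.78,0],[3.17,0.22,1.64,-1.22,0],[3.17,0.29,2.15,-1.67,0],[3.17,0.36,2.62,-2.16,0]]';python3 st.py|sed -n '1p;14,24p'
```

```text
clock: 37.85
tool_pos: [533.6, 182.7, 122.7]
eef_rot: [0.001, 0.998, -0.066, 0.005]
ft_force: [0.3, -0.7, -2.2]
finger_gap: 32.0
t [-0.02  0.11 -0.02] f [ 0.3  -0.68 -2.17] 31.962834275969154 [533.56 182.65 122.69] 37.85
274 s -6.8 z 102.2
280 s -11.8 z 99.3
286 s -16.7 z 96.8
292 s -21.9 z 94.1
298 s -27.4 z 91.4
304 s -33.1 z 88.4
310 s -39.3 z 85.0
316 s -45.6 z 81.8
322 s -52.1 z 78.6
328 s -59.3 z 74.9
334 s -66.7 z 71.1
```

```bash
python3 -m jog '[[3.17,0.08,0.58,-0.58,0],[3.17,0.15,1.13,-1.3,0],[3.17,0.22,1.63,-2.06,0],[3.17,0.28,2.07,-2.85,0],[3.17,0.33,2.46,-3.67,0]]';python3 st.py|sed -n '1p;14,24p'
```

```text
clock: 38.4
tool_pos: [536.8, 208.1, 84.6]
eef_rot: [0.001, 0.998, -0.065, 0.005]
ft_force: [0.2, -0.5, -1.6]
finger_gap: 31.6
t [-0.1   0.04  0.03] f [ 0.15 -0.53 -1.64] 31.647532471109102 [536.75 208.12  84.58] 38.4
292 s -15.8 z 65.6
298 s -19.4 z 65.1
304 s -23.1 z 64.7
310 s -26.9 z 64.3
316 s -30.7 z 63.8
322 s -34.8 z 63.2
328 s -38.6 z 62.9
334 s -42.6 z 62.5
340 s -46.6 z 62.2
346 s -51.0 z 61.6
352 s -55.3 z 61.0
```

```bash
python3 -m jog '[[3.17,0.02,0.16,-0.4,0],[3.17,0.04,0.3,-0.8,0],[3.17,0.06,0.42,-1.2,0],[3.17,0.07,0.48,-1.45,0]]';python3 st.py|sed -n '1p;14,24p'
python3 -m jog '[[3.4,0,0,0.1,0],[4.5,0,0,0.1,0],[4.5,0,0,3,0],[4.5,-0.1,-1,7.5,0],[4.5,-0.5,-4,12,0]]';python3 -m jog '[[4.5,-0.6,-4.5,1,0],[4.5,-1.2,-9,1,0],[4.5,-1.2,-9,1,0]]';python3 -m jog '[[4.5,0,0,0,0]]';python3 look.py w10
```

```text
clock: 38.85
tool_pos: [537.2, 213.2, 69.0]
eef_rot: [0.002, 0.998, -0.065, 0.005]
ft_force: [-3.3, -0.5, 9.6]
finger_gap: 31.8
t [-0.13  0.47 -0.  ] f [-3.32 -0.53  9.63] 31.794438638212927 [537.15 213.21  68.98] 38.85
304 s -19.8 z 54.0
310 s -23.3 z 53.8
316 s -26.5 z 54.1
322 s -30.0 z 53.9
328 s -33.5 z 53.8
334 s -36.7 z 54.2
340 s -40.5 z 53.9
346 s -44.1 z 53.9
352 s -47.5 z 54.2
358 s -51.4 z 53.9
clock: 39.4
tool_pos: [532.6, 176.4, 186.7]
eef_rot: [0.001, 0.998, -0.065, 0.005]
ft_force: [1.1, -1.0, 0.1]
finger_gap: 45.1
clock: 39.7
tool_pos: [519.9, 82.4, 197.6]
eef_rot: [0.002, 0.998, -0.066, 0.005]
ft_force: [-0.3, 0.6, 0.3]
finger_gap: 45.2
clock: 39.8
tool_pos: [520.0, 81.6, 197.9]
eef_rot: [0.002, 0.998, -0.067, 0.006]
ft_force: [0.3, 0.6, -1.1]
finger_gap: 44.8
[520.04  81.57 197.93] yaw -0.134 39.8
bar 7414 54.11876253417057 (array([529.13, 157.3 ]), array([ 32.72, 130.23]), np.float32(-0.13246405))
strip 2726 (array([529.65, 158.4 ]), array([ 49.83, 146.97]), np.float32(-0.13620913)) bbox [ 285    0   61  178 2726] ymin 82.34472343271618 ymax 233.9330294361555
```

View pics/w10.png

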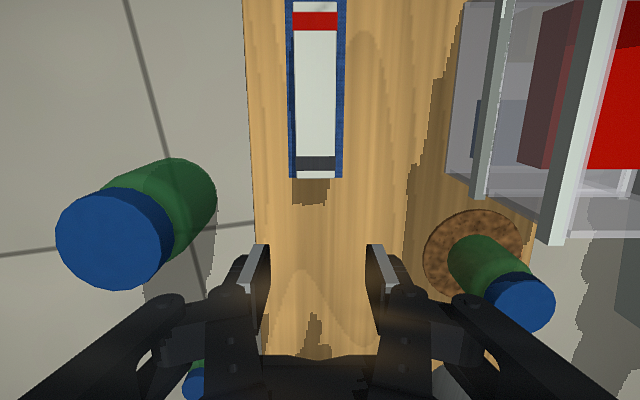

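```bash
python3 -m jog '[[4.5,0.4,3,3,0],[4.5,0.6,5,6,0],[4.5,0.6,5,6,0],[4.5,0.6,5,6,0]]';python3 look.py w11; python3 - <<'E'
from fit import *
np.set_printoptions(precision=1,suppress=True)
im,d=capture('scene');save('s11',im[130:290,200:400].repeat(4,0)[:600].repeat(4,1));ci=camera_info('scene')
for t in ['jar','mat','pail']:
    for x in cut_out('scene',t)[:4]:
        P=cloud(ci,d,np.array(x['pixels']));print(t,round(x['confidence'],2),np.round(x['bbox']),np.percentile(P,3,axis=0),np.percentile(P,97,axis=0))
ci=camera_info('wrist');im,d=capture('wrist')
for t,lo,hi in [('jar',100,115),('mat',20,26)]:
  for x in cut_out('wrist',t)[:3]:
    P=toppts(ci,d,np.array(x['pixels']),lo,hi)
    if len(P)>50: print('wrist',t,np.round(x['bbox']),P.mean(0),cv2.minEnclosingCircle(P[:,:2].astype(np.float32)))
E
```

```text
clock: 40.25
tool_pos: [526.1, 133.0, 258.0]
eef_rot: [0.002, 0.998, -0.066, 0.006]
ft_force: [0.3, 0.2, 0.2]
finger_gap: 44.9
[526.14 133.03 258.04] yaw -0.131 40.25
bar 4272 54.06704624658062 (array([529.03, 157.01]), array([ 32.24, 130.42]), np.float32(-0.13467848))
strip 2119 (array([529.72, 159.69]), array([ 49.76, 149.7 ]), np.float32(-0.13781404)) bbox [ 292   71   48  139 2119] ymin 82.73324829390972 ymax 236.72560285023098
jar 0.77 [277. 150. 302. 187.] [363.5  42.3  11.8] [423.9 105.1 124.1]
jar 0.69 [236. 154. 403. 298.] [ 440.4 -313.1    8.7] [720.3 248.4  23.7]
jar 0.67 [335. 204. 352. 231.] [643.4 -44.8  17.2] [693.5  30.8 110.9]
jar 0.46 [257. 196. 269. 218.] [ 374.6 -122.    -1.9] [403.8 -86.1  67.2]
mat 0.83 [329. 218. 356. 240.] [624.1 -62.2  14.2] [714.8  18.8  29.1]
pail 0.7 [292. 229. 330. 272.] [ 601.3 -250.5   18.9] [ 712.6 -137.5  139.4]
wrist jar [426. 255. 500. 307.] [672.1   3.4 105.9] ((670.648193359375, -0.3019216060638428), 15.032894134521484)
wrist jar [122. 193. 238. 300.] [404.1 101.2 107.9] ((390.6009826660156, 88.58488464355469), 33.085601806640625)
wrist mat [407. 233. 487. 300.] [650.5   6.2  22.8] ((664.3040161132812, -14.26932144165039), 49.531089782714844)
```

View pics/w11.png

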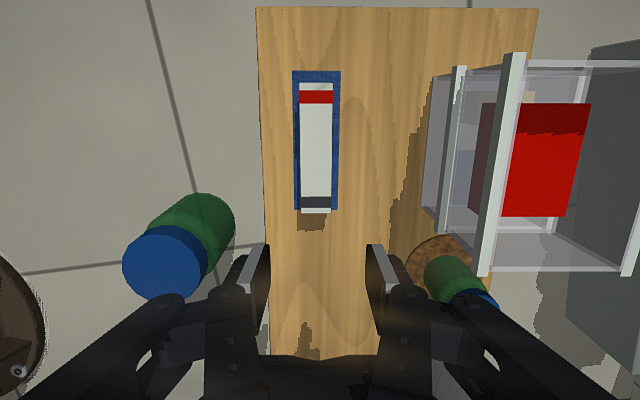

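View pics/s11.png

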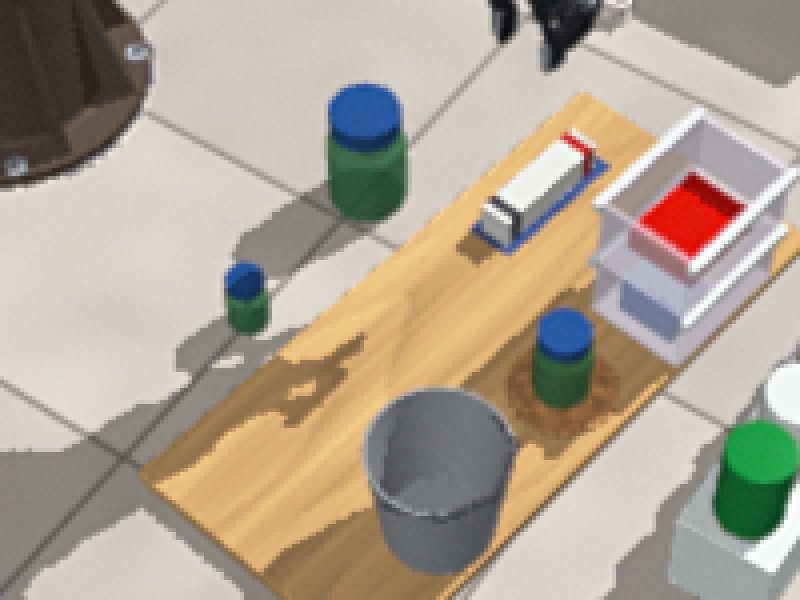

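```bash
python3 - <<'E'
from fit import *
np.set_printoptions(precision=1,suppress=True)
for c in ['scene','side']:
    im,d=capture(c);ci=camera_info(c);K=np.array(ci['K']);T=np.array(ci['cam_to_world']);v,u=np.mgrid[0:400,0:640]
    P=np.stack([(u-K[0,2])/K[0,0]*d,(v-K[1,2])/K[1,1]*d,d],-1)@T[:3,:3].T+T[:3,3]
    near=(np.hypot(P[:,:,0]-664,P[:,:,1]+15)<75)
    L=P[near&(P[:,:,2]>105)&(P[:,:,2]<113)&(np.hypot(P[:,:,0]-664,P[:,:,1]+15)<45)]
    M=[x for x in cut_out(c,'mat') if x['confidence']>.3][0];Q=P[np.array(M['pixels'])];Q=Q[(abs(Q[:,2]-23)<4)&(np.hypot(Q[:,0]-664,Q[:,1]+15)<62)]
    print(c,'lid',len(L),np.median(L[:,2]),cv2.minEnclosingCircle(L[:,:2].astype(np.float32)),'mat',cv2.minEnclosingCircle(Q[:,:2].astype(np.float32)))
E
```

```text
scene lid 88 108.23368680326416 ((670.1409912109375, -19.801088333129883), 24.2968692779541) mat ((669.1693725585938, -18.83461570739746), 49.52751541137695)
side lid 111 108.53308206403801 ((659.15771484375, -16.406497955322266), 25.063692092895508) mat ((658.3850708007812, -18.509614944458008), 47.62064743041992)
```

```bash
python3 -c "
from bench import *
print(state()['clock']);print(finish_job())"
```

```text
40.85
the job is handed in; nothing more can be done
None
```

The jar stands on the cork mat and the bar lies on the felt strip, but the bar did leave the shelf during the first turn. I handed the job in at 40.85 s of the 72 s allowed.

**Order of work:** I put the middle-sized jar upright on the mat and let go of it. Then I turned the bar end over end twice along the front of the shelf: up on its red end and down, then up on its dark end and down onto the strip. It was held and lowered throughout.

**Final checks:**

| Check | Result |
|---|---|
| Bar position, wrist camera | about 2.7 mm short of the strip's centre along it, about 0.3 mm off sideways |
| Bar direction | within 0.003 rad of the strip's |
| Bar height | top at 54 mm, so it lies flat |
| Jar, scene and side cameras | lid within about 1–2 mm of the mat's centre, top at 108 mm, so it stands upright |
| Pail and look-alike jars | the cameras showed no sign they had moved |

**What did not go cleanly:**
- **Lifted off the shelf:** In the first turn the bar stuck in the pads at about 45° and came off the shelf. It rose roughly 11 mm and was carried about 27 mm forward. I set it down again and finished with a looser grip. There were also smaller lifts of 2–3 mm, one in the very first grip test and probably one at the start of the first laying down.
- **Slid back:** To undo that carry and some later slipping, I slid the lying bar back about 43 mm along the shelf between the two turns. The second turn went cleanly about its edge.
- **Camera disagreement:** The scene and side cameras differ by about 10 mm in absolute x, so I judged the jar against the mat within each picture.

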